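# Tighten the slicing stand's fence nut with the adjustable wrench

### The job

The fence of the sloped slicing stand is loose. Lay the adjustable wrench flat over its hexagon nut with the jaws still wide, then roll the wrench's worm until the jaws are snug on the nut, and only then swing the handle clockwise until the nut comes up against its stop. Let go and leave the wrench lying flat on the nut with its jaws snug, and leave the nearby mug, the spice jar and the lemon where they stand.

Things in the scene. Friction and masses are not known exactly. Their poses are not given: they have to be found in the camera images.
- stand: Fixed wooden slicing stand. Origin at worktop height, z up, x uphill (to the robot's right), y away from the robot. Its slab (200 mm along the slope, 160 mm wide, 18 mm thick) rises to +x at 25 degrees. The nut stands midway up the slope, 65 mm from the slab's near (-y) edge; a handle laid across reaches out over that edge. A 20 mm high fence bar crosses the slab 74 mm uphill of the nut.
- nut_centre (a point): On the nut's axis, on the slab's face. z = nut axis, out of the slab, leaning 25 degrees from vertical to the stand's -x. Hexagon steel nut, 24 mm across flats, 27.7 over corners, 2 to 13 mm above the slab; bolt end at 14.5 mm. Its x axis, and every 60 degrees from it, is the normal of a flat. The point turns with the nut.
- nut (a joint): Turn of the nut in rad, clockwise seen from its outer end is positive. Hard stop (tight) at 1.0; starts at 0 to 0.3. At 0 the point's x axis lies 20 degrees anticlockwise of straight up the slope. Turning it takes 0.15 N m (about 1.5 N at the handle); a much harder pull at the stop makes the jaws yield.
- wrench: Loose steel adjustable wrench, 195 mm, about 0.33 kg, lying flat. Origin on the underside, in the mouth. x out of the mouth, y to the fixed jaw (face at y = +12 mm), z out of the upper face. Head and jaws z 0 to 14 mm; mouth from its back at x = -16 to x = +15 mm. Snug on the nut the origin is at nut_centre, y along a flat's normal.
- wrench_grip (a point): Point of the wrench's handle at wrench x = -85, y = 0, z = 8.5 mm (axes as the wrench's). The handle is a flat bar 20 mm wide (y), z 3.5 to 13.5 mm, from x = -60 to -155 mm; ahead of x = -60 the head widens to 30, then 50 mm. Centre of mass about x = -45 mm.
- wrench_jaw (a joint): Slide of the movable jaw in m, positive opens. Gap between the jaws = 28.5 mm + this value; starts within 1 mm of 0; snug on the nut about -0.0045. The jaw's face is at wrench y = -(16.5 mm + value). It moves with the worm, 1.2 mm per rad, and holds against about 30 N.
- worm_centre (a point): Centre of the knurled worm, a roller of 9 mm radius, 16 mm long, axis along wrench y, at wrench x = -34, y = -6, z = 9.8 mm: top at z = 18.8 mm, 4.8 mm proud of the head. Rubbing its top towards the mouth (+x) closes the jaws, 1.3 mm per 10 mm of rub; the other way opens them. A rub takes 4 N along, so press with 6 to 15 N.
- mug: bystander: mug 86x122x90 mm, origin at the centre of its underside
- spice_jar: bystander: spice jar, 41 mm wide, 105 mm high, origin at the centre of its underside
- lemon: bystander: lemon, about 72x55x56 mm, origin under its centre as it lay

How it is judged (in metres and radians):
On the way, in this order (a step that is already met when the one before it is completed fails the run):
1. the wrench lies flat on the slab with the nut between its jaws (distance between wrench and nut_centre below 0.01 m and angle between the z axis of wrench and the z axis of nut_centre, either way round below 0.12 rad), for 0.2 s.
2. the jaws are rolled snug on the nut (gap within 1.5 mm of its size) (value of joint wrench_jaw below -0.003 m and distance between wrench and nut_centre below 0.01 m), for 0.2 s.
3. the nut is turned up to its stop (value of joint nut above 0.93 rad and distance between wrench and nut_centre below 0.01 m), for 0.2 s.
At the end, for the whole second after the job is handed in: The nut stands at its stop (turned past 0.93 rad), the wrench rests flat on the slab (within 0.12 rad) with its mouth centre within 10 mm of the nut's axis at the slab, its jaw gap is within 1.5 mm of the nut, and it is at rest. The mug, spice jar and lemon have not been moved (all of step 3 and value of joint wrench_jaw below -0.003 m and angle between the z axis of wrench and the z axis of nut_centre, either way round below 0.12 rad and linear speed of wrench below 0.02 m/s); the robot touches nothing.
It fails at once if the mug is moved by more than 20 mm (distance of mug from where it was at the start of the episode above 0.02 m).
It fails at once if the spice jar is moved by more than 20 mm (distance of spice_jar from where it was at the start of the episode above 0.02 m).
It fails at once if the lemon is moved by more than 25 mm (distance of lemon from where it was at the start of the episode above 0.025 m).
It also fails if it takes over 58 s, if anything falls off the work surface, if the arm or the gripper's body presses on something with over 40 N, if the wrist force passes 120 N, or if a joint passes its speed limit or range.

### The arm

A 6-joint arm with a two-finger parallel gripper is mounted at the origin on a cart in front of the work surface, level with it; the furniture and walls round the work are solid. World frame = base frame: x ahead of the robot, y to its left, z up, the work surface at z = 0. Lengths are in mm, angles in degrees, forces in N, time in s.
With the tool pointing down it reaches from about 400 to 825 mm from the base axis. Payload 7 kg.
Tool frame: the origin (TCP) lies on the centre line of the jaws, within the pads' length; the fingertips stand ahead of it and the grasp point (between the pads) lies 3 mm ahead of it (robot.nose_length is the z of the fingertips in the tool frame, in mm); z points along the fingers, y is the line along which they close (so a half turn about z gives the same grasp; the last joint's range is limited). The gripper opens to 88 mm and grips with 3 to 60 N. Pads are 19 mm wide; open, the fingers measure 130 mm over their backs; the gripper's body (78 mm by 193 mm) begins 47 mm behind the grasp point.
Start: joints at [90.017, 20.546, 0.682, 0, -70.136, -16.507], TCP at [191.603, 647.212, 208.961] pointing down, gripper open.
Joint ranges: [-176.03, 176.03], [-82.01, 121.73], [-58.28, 71.71], [-173.87, 95.51], [-174.79, -0.11], [-173.66, 173.66]. Speed limits (degrees/s): [136.94, 136.94, 172.46, 180, 180, 180].

### API

Orientations are given as [roll, pitch, yaw] about the fixed x, y, z axes, in that order (R = Rz(yaw) Ry(pitch) Rx(roll)).
In Python, from workcell import robot, vision, job gives the robot as it stands.
- The arm moves only by the tool carry_out, never from a script. Its argument "increments" is a list of rows, each a list of 6 numbers: the shift along the tool's x, y, z in m, then the turn, a rotation vector about the tool's x, y, z in rad. In form: [[tx, ty, tz, ax, ay, az], ...]. A call has 1 to 5 rows; each row shifts and turns the commanded pose from where the row before left it, along the tool's axes as they then stand; what a row does not reach is not made up. A row lasts 1/10 s, in which the tool goes at most 50 mm and 8.59 degrees, less where a joint would pass 70% of its speed; a pose out of reach is approached as far as the arm can. A call is refused whole if a number of a shift passes 0.05 or a number of a turn 0.15, either way. A call with a gripper value outside its range is refused whole. "claw" is the opening in per cent of the stroke, from 0 (shut) to 100 (fully open), set as the call begins (left out, the last holds). The fingers move at their own pace and stop on an object; "grip_force" is the grip in N (left out, the last holds). Time passes only in rows, so rows that do not move let the fingers close. It gives the time, the measured TCP pose, the force, the opening and the grip force at its end, in the units of the state.
- robot.observe(): the state, without advancing time (a new reading comes with each control period).
- vision.snapshot(name): name is "scene" or "top"; returns (picture, depth): 400x640x3 uint8, red, green, blue; 400x640 float32, mm along the optical axis (not along the pixel's ray), 0 where there is no reading.
- vision.calibration(name): a dict with "camera_matrix" (3x3 intrinsics, pixels), "k1" (the pictures are not rectified: a ray, as slopes to the right and down, at radius r is drawn at 1 + k1 r^2 times it, then the intrinsics apply), "rvec" (rotation vector, rad) and "tvec" (3), from world to camera coordinates, as OpenCV has them. Camera axes: x right, y down, z forward; pixel columns grow to the right and rows downward; lengths in mm; the calibration is good to about 2 mm. A picture is of the moment at which its call begins. calibration takes no time and is no camera call.
- job.close_job(): hands the job in; it is judged then, once.
The state is a dict: "t": time; "q": joint angles; "joint_vel": joint speeds; "tau": joint torques, N m; "tcp_pos": TCP position; "tcp_rot": TCP orientation; "contact_force": force on the tool from outside, world axes, zero at the start; "torque": the same for the moment, N m; "grip_width": finger opening in mm; "grip_force": force on a finger pad.
Only numpy, scipy, OpenCV 4.12 (cv2) and the standard library are available. Lean on these libraries where they do the work, as an engineer would, in place of code of your own. Each camera call takes 0.05 s, during which the arm holds its last target. There are 200 camera calls.

## Working session

There is one attempt and no reset: what is moved stays moved. The work goes in short steps, Python scripts to look and compute and a tool call to move; the robot and the scene stay as the last step left them, time stands still between calls to the robot, and variables do not carry over. Pictures are saved under pics/ and viewed, at most 10 in all, crops included, and the job is handed in when it is done.

Besides the shell and the picture viewer there is one more tool, called after "Request:" as name(argument=value, ...), one argument or row to a line, values as JSON. carry_out: Moves the arm, as the interface text tells. Its arguments: {"type":"object","properties":{"increments":{"type":"array"},"claw":{"type":"number"},"grip_force":{"type":"number"}},"required":["increments"]}

```bash
ls; mkdir -p pics
cat > h.py <<'E'
import numpy as np, cv2
from scipy.spatial.transform import Rotation as R
from workcell import robot, vision, job
def snap(name):
    p,d=vision.snapshot(name); np.savez('%s.npz'%name,p=p,d=d); return p,d
def save(p,fn,box=None,s=1):
    if box: p=p[box[1]:box[3],box[0]:box[2]]
    cv2.imwrite('pics/'+fn, cv2.resize(p[:,:,::-1],None,fx=s,fy=s,interpolation=cv2.INTER_CUBIC))
def cal(name):
    c=vision.calibration(name); K=np.array(c['camera_matrix'],float);k=c['k1']
    Rm=R.from_rotvec(np.ravel(c['rvec'])).as_matrix(); t=np.ravel(c['tvec']); return K,k,Rm,t
def ray(name,u,v):
    K,k,Rm,t=cal(name); D=np.array([k,0,0,0,0.])
    n=cv2.undistortPoints(np.array([[[u,v]]],float),K,D).ravel()
    return -Rm.T@t, Rm.T@np.array([n[0],n[1],1.])
def pt(name,u,v,depth): o,d=ray(name,u,v); return o+d*depth
def onplane(name,u,v,p0,n):
    o,d=ray(name,u,v); return o+d*(np.dot(np.asarray(p0)-o,n)/np.dot(d,n))
def proj(name,P):
    K,k,Rm,t=cal(name)
    return cv2.projectPoints(np.atleast_2d(np.asarray(P,float)),Rm,t,K,np.array([k,0,0,0,0.]))[0].reshape(-1,2)
E
python3 - <<'E'
from h import *
print(robot.observe(), robot.nose_length)
for n in('scene','top'):
    p,d=snap(n); save(p,n+'0.png'); K,k,Rm,t=cal(n); print(n,K,k,-Rm.T@t,Rm)
E
```

```text
pics
{'t': 0.0, 'q': array([ 9.00198920e+01,  2.05907308e+01,  6.31851452e-01, -1.88574926e-02,
       -7.01357271e+01, -1.65077319e+01]), 'joint_vel': array([-0.01365079,  0.0133138 , -0.01265533, -0.03557911, -0.0157611 ,
        0.07650043]), 'tau': array([-1.24635430e-03, -5.82716024e+01,  2.93052703e+01,  6.99711710e+00,
        6.86164465e-03, -1.74298307e-04]), 'tcp_pos': array([191.45300365, 646.7237014 , 208.02003386]), 'tcp_rot': array([ 1.79904256e+02, -9.88793309e-03, -1.64942540e+01]), 'contact_force': array([ 0.27702815, -0.09704534,  0.54435653]), 'torque': array([0.0221304 , 0.01083194, 0.004425  ]), 'grip_force': 0.0, 'grip_width': 87.53914267403464} 22.0
scene [[450.0802234    0.         315.06327344]
 [  0.         450.0802234  190.89429147]
 [  0.           0.           1.        ]] -0.05513598894978201 [  21.16412022 -327.56731128  731.70837389] [[ 0.62418339 -0.78127152 -0.00314704]
 [-0.55449256 -0.44015738 -0.70625738]
 [ 0.55039358  0.44257913 -0.70794817]]
top [[378.85406963   0.         315.7085197 ]
 [  0.         378.85406963 200.814628  ]
 [  0.           0.           1.        ]] -0.06336850452348794 [338.72766889 106.06017689 950.75711842] [[-4.69360268e-02 -9.98897555e-01  8.26598005e-04]
 [-9.77167527e-01  4.57432817e-02 -2.07487774e-01]
 [ 2.07221219e-01 -1.05463764e-02 -9.78237262e-01]]
```

View pics/scene0.png

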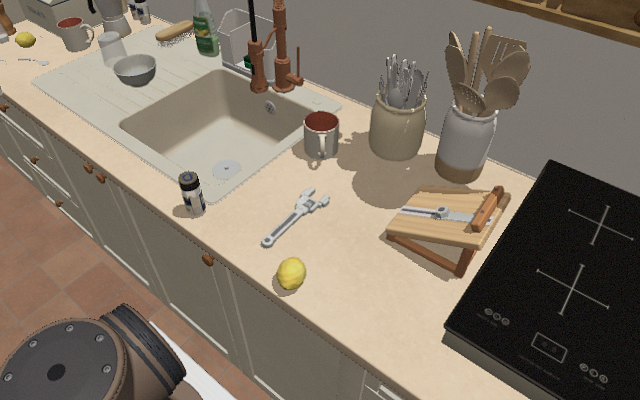

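View pics/top0.png

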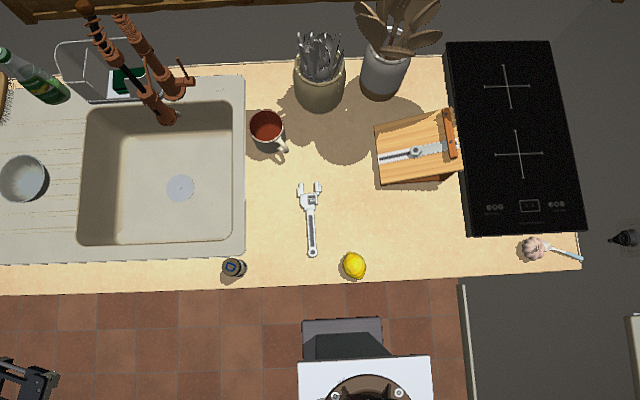

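The wrench lies at (311,218) in the top picture with its mouth towards (311,187). The stand and nut are at about (416,152), the mug at (268,128), the jar at (234,267) and the lemon at (353,265). I'll zoom in next.

Run:
```python
from h import *
z=np.load('top.npz'); save(z['p'],'topc.png',(290,102,480,262),4)
z=np.load('scene.npz'); save(z['p'],'scenec.png',(375,170,525,280),5)
```

```text
(no output)
```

View pics/topc.png

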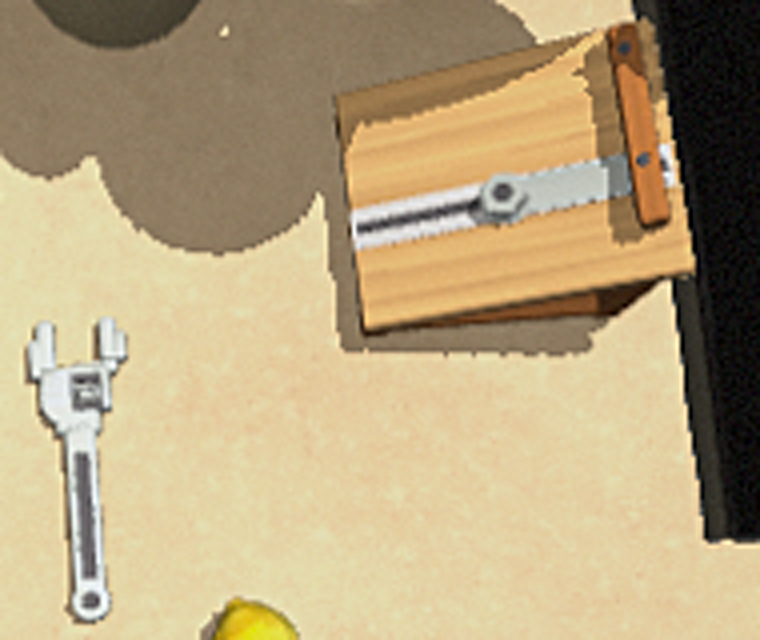

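View pics/scenec.png

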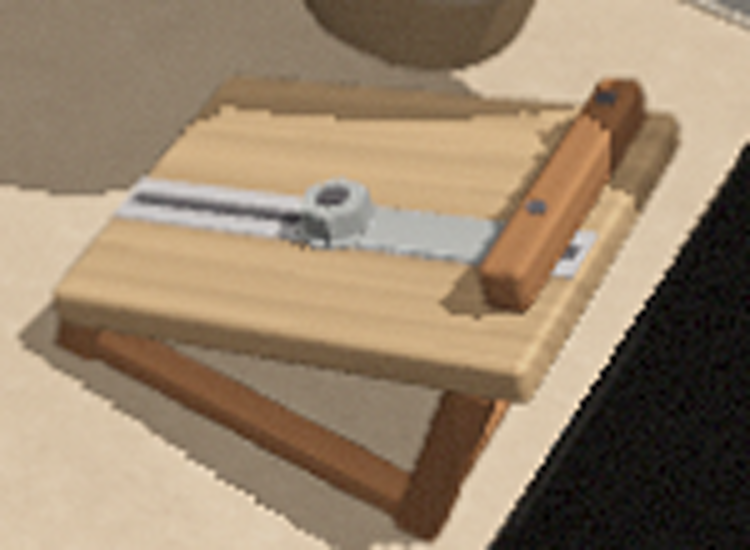

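The crops show the wrench face up, with the fixed jaw tip at crop (45,320), the movable jaw at (108,318), the tail hole at (90,600) and the worm at (88,392). In the top crop the bolt end is at (502,191), the slab's near edge runs (365,330)–(692,272), and the far-left corner is at (337,95).

```bash
cat > m.py <<'E'
from h import *
z=np.load('top.npz');p,d=z['p'],z['d']
V,U=np.mgrid[0:400,0:640]; K,k,Rm,t=cal('top')
n=cv2.undistortPoints(np.dstack([U,V]).reshape(-1,1,2).astype(float),K,np.array([k,0,0,0,0.])).reshape(400,640,2)
W=(np.dstack([n*d[...,None],d])-t)@Rm
hsv=cv2.cvtColor(p,cv2.COLOR_RGB2HSV)
E
python3 - <<'E'
from m import *
f=lambda x,y:((x+.5)/4-.5+290,(y+.5)/4-.5+102)
print('table z',[W[240,330+i,2].round(1) for i in range(0,12,4)], W[245:258,325:340,2].std())
# wrench mask
box=np.zeros(d.shape,bool); box[176:262,292:328]=1
m=box&(hsv[...,1]<40)
print('wrench px',m.sum(), np.percentile(W[m][:,2],[5,25,50,75,95]))
h=m&(V>214)&(V<245)
P=np.array([onplane('top',u,v,[0,0,13.5],[0,0,1]) for v,u in np.argwhere(h)])
c=P.mean(0);e=np.linalg.svd(P[:,:2]-c[:2])[2][0];e*=np.sign(e[0]);print('handle c',c,'dir',e,np.degrees(np.arctan2(e[1],e[0])))
for nm,x,y,zz in[('tail',90,600,13.5),('jawL',45,320,14),('jawR',108,318,14),('Lface',55,345,14),('Rface',99,345,14),('worm',88,392,18.8),('tailend',92,620,13.5)]:
    q=onplane('top',*f(x,y),[0,0,zz],[0,0,1]); r=q[:2]-c[:2]; print(nm,q.round(1),'along',(r@e).round(1),'across',(e[0]*r[1]-e[1]*r[0]).round(1))
# slab
poly=np.array([f(350,130),f(370,310),f(600,265),f(600,120),f(540,70)],np.int32); s=np.zeros(d.shape,np.uint8); cv2.fillPoly(s,[poly],1)
s[140:164,376:460]=0; S=W[(s>0)&(d>0)]
c0=np.median(S,0)
for _ in range(5):
    nn=np.linalg.svd(S-S.mean(0),full_matrices=False)[2][2]; nn*=np.sign(nn[2]); r=(S-S.mean(0))@nn; S=S[abs(r)<3*r.std()+.5]
c0=S.mean(0);print('slab',c0,nn,r.std(),'tilt',np.degrees(np.arccos(nn[2])),'uphill yaw',np.degrees(np.arctan2(-nn[1],-nn[0])))
for nm,x,y,off in[('NL',365,328,0),('NR',692,272,0),('FL',337,96,0),('bolt',502,191,14.5)]:
    print(nm,onplane('top',*f(x,y),c0+nn*off,nn).round(1))
# scene camera check
g=lambda x,y:((x+.5)/5-.5+375,(y+.5)/5-.5+170)
for nm,x,y,off in[('bolt',333,192,14.5),('NL',58,295,0),('NR',525,378,0)]:
    print('scene',nm,onplane('scene',*g(x,y),c0+nn*off,nn).round(1))
E
```

```text
table z [np.float64(-0.0), np.float64(-2.1), np.float64(2.0)] 67.9353619289214
wrench px 806 [ 9.60371631 11.88749955 13.12504193 14.27743139 16.46016299]
handle c [464.8667403  111.46588305  13.5       ] dir [0.99970162 0.0244268 ] 1.3996919387858366
tail [410.  110.8  13.5] along -54.9 across 0.6
jawL [589.  131.5  14. ] along 124.6 across 17.0
jawR [588.4  91.2  14. ] along 123.0 across -23.3
Lface [572.3 125.8  14. ] along 107.7 across 11.7
Rface [571.   97.8  14. ] along 105.7 across -16.3
worm [539.7 106.1  18.8] along 74.7 across -7.2
tailend [397.7 110.1  13.5] along -67.2 across 0.3
slab [ 651.18308335 -138.67868521   67.05611196] [-0.01085724  0.42573026  0.90478498] 1.6547002773551573 tilt 25.205660510090624 uphill yaw -88.53912432486814
NL [569.4 -69.   33.3]
NR [ 573.2 -246.2  116.7]
FL [725.5 -64.1  32.9]
bolt [ 637.1 -148.8   87.7]
scene bolt [ 638.9 -147.2   86.9]
scene NL [568.5 -71.5  34.5]
scene NR [ 571.3 -249.6  118.3]
```

The checks hold: mouth face positions match +12/−16.5 mm, the slab tilts 25°, the bolt is 66 mm from the near edge, and both cameras agree within 2 mm. Next I'll get the nut angle from a rectified view and plan the first move.

```bash
cat >> h.py <<'E'
def plan(pos,Rt,N,obs=None):
    "equal tool-frame rows from the measured pose to pos (TCP), Rt"
    o=obs or robot.observe(); R0=R.from_euler('xyz',o['tcp_rot'],degrees=True)
    rv=(R0.inv()*Rt).as_rotvec(); p=R0.inv().apply(np.asarray(pos)-o['tcp_pos'])/1000
    A=sum(R.from_rotvec(rv/N*i).as_matrix() for i in range(N))
    v=np.linalg.solve(A,p); print('N',N,'row',np.round(np.r_[v,rv/N],4).tolist(),'|v|mm',round(np.linalg.norm(v)*1e3,1),'deg',round(np.degrees(np.linalg.norm(rv/N)),2))
def frame(x,z):
    x=np.asarray(x,float);z=np.asarray(z,float)/np.linalg.norm(z);x=x-z*(x@z);x/=np.linalg.norm(x)
    return R.from_matrix(np.c_[x,np.cross(z,x),z])
NUT=np.array([638,-154,74.2]); n_=np.array([-.0095,.4225,.9063]); US=frame([.022,-1,0],n_)  # stand slab frame: x uphill, y away, z out
E
python3 - <<'E'
from h import *
ims=[]
for cam in('top','scene'):
    p=np.load(cam+'.npz')['p']; c=NUT+US.apply([0,0,13])
    q=np.array([[-25,25],[25,25],[25,-25],[-25,-25]],float)
    src=proj(cam,c+US.apply(np.c_[q,np.zeros(4)])).astype(np.float32)
    H=cv2.getPerspectiveTransform(src,np.array([[0,0],[400,0],[400,400],[0,400]],np.float32))
    ims.append(cv2.warpPerspective(p,H,(400,400),flags=cv2.INTER_CUBIC))
save(np.hstack(ims),'nut.png')
e=np.array([np.cos(np.radians(1.4)),np.sin(np.radians(1.4)),0])
plan([489,112,150],frame(e,[0,0,-1]),15)
E
```

```text
N 15 row [0.0248, 0.0326, 0.0039, 0.0001, 0.0, -0.0208] |v|mm 41.1 deg 1.19
```

View pics/nut.png

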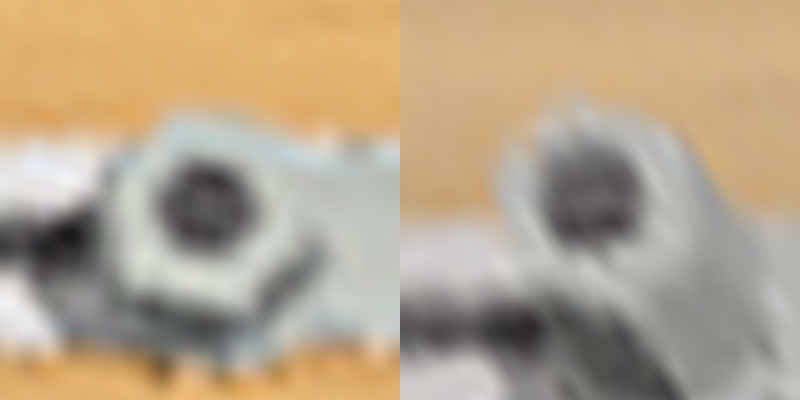

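In the rectified top view the hexagon corners are near (125,290), (235,320) and (315,245). Its edges run at about −15° and +45°, so one flat's normal is about 14° anticlockwise of uphill (nut ≈ 0.1 rad). Moving over the wrench now.

Request:
carry_out(
  increments=[
    [0.0248,0.0326,0.0039,0,0,-0.0208],
    [0.0248,0.0326,0.0039,0,0,-0.0208],
    [0.0248,0.0326,0.0039,0,0,-0.0208],
    [0.0248,0.0326,0.0039,0,0,-0.0208],
    [0.0248,0.0326,0.0039,0,0,-0.0208],
  ],
  claw=60,
  grip_force=55,
)

```text
t: 0.6
tcp_pos: [272.4, 457.1, 189.0]
tcp_rot: [180.0, 0.0, -10.5]
contact_force: [-0.0, -0.3, 0.2]
grip_width: 55.3
grip_force: 0.0
```

Request:
carry_out(
  increments=[
    [0.0248,0.0326,0.0039,0,0,-0.0208],
    [0.0248,0.0326,0.0039,0,0,-0.0208],
    [0.0248,0.0326,0.0039,0,0,-0.0208],
    [0.0248,0.0326,0.0039,0,0,-0.0208],
    [0.0248,0.0326,0.0039,0,0,-0.0208],
  ],
)

```text
t: 1.1
tcp_pos: [372.0, 278.5, 169.8]
tcp_rot: [-180.0, 0.0, -4.5]
contact_force: [1.1, -0.3, 0.2]
grip_width: 52.6
grip_force: 0.0
```

Request:
carry_out(
  increments=[
    [0.0248,0.0326,0.0039,0,0,-0.0208],
    [0.0248,0.0326,0.0039,0,0,-0.0208],
    [0.0248,0.0326,0.0039,0,0,-0.0208],
    [0.0248,0.0326,0.0039,0,0,-0.0208],
    [0.0248,0.0326,0.0039,0,0,-0.0208],
  ],
)

```text
t: 1.6
tcp_pos: [489.9, 111.0, 150.3]
tcp_rot: [-180.0, 0.0, 1.4]
contact_force: [1.3, 2.3, 0.3]
grip_width: 52.7
grip_force: 0.0
```

Request:
carry_out(
  increments=[
    [0,0,0,0,0,0],
  ],
)

```text
t: 1.7
tcp_pos: [490.6, 109.1, 149.4]
tcp_rot: [179.9, 0.1, 1.2]
contact_force: [-0.6, -0.1, 0.0]
grip_width: 52.4
grip_force: 0.0
```

Run:
```python
from h import *
o=robot.observe();print(o['q'].round(1),o['tcp_pos'],o['tcp_rot'],o['contact_force'])
e=np.array([np.cos(np.radians(1.4)),np.sin(np.radians(1.4)),0])
plan([489,112,24],frame(e,[0,0,-1]),10)
p,d=snap('top'); save(p,'top1.png',(270,150,370,280),4)
```

```text
[ 35.    7.2 -25.5   0.  -57.4  56.2] [490.57788287 109.12758577 149.37675745] [1.79921645e+02 9.21979029e-02 1.17454396e+00] [-0.60079056 -0.08443282  0.01443742]
N 10 row [-0.0001, -0.0003, 0.0125, 0.0001, 0.0002, -0.0004] |v|mm 12.5 deg 0.03
```

Request:
carry_out(
  increments=[
    [-0.0001,-0.0003,0.02,0,0,0],
    [-0.0001,-0.0003,0.02,0,0,0],
    [-0.0001,-0.0003,0.02,0,0,0],
    [-0.0001,-0.0003,0.02,0,0,0],
    [-0.0001,-0.0003,0.02,0,0,0],
  ],
)

```text
t: 2.25
tcp_pos: [488.3, 115.0, 49.9]
tcp_rot: [-180.0, -0.0, 1.4]
contact_force: [-0.1, 0.1, 0.8]
grip_width: 52.4
grip_force: 0.0
```

Request:
carry_out(
  increments=[
    [-0.0001,-0.0003,0.008,0,0,0],
    [-0.0001,-0.0003,0.008,0,0,0],
    [-0.0001,-0.0003,0.008,0,0,0],
    [0,0,0,0,0,0],
  ],
)

```text
t: 2.65
tcp_pos: [488.1, 115.1, 26.0]
tcp_rot: [180.0, 0.0, 1.4]
contact_force: [-0.2, 0.6, 0.3]
grip_width: 52.4
grip_force: 0.0
```

Request:
carry_out(
  increments=[
    [0,0,0,0,0,0],
    [0,0,0,0,0,0],
    [0,0,0,0,0,0],
    [0,0,0,0,0,0],
    [0,0,0,0,0,0],
  ],
  claw=0,
)

```text
t: 3.15
tcp_pos: [488.6, 115.0, 26.7]
tcp_rot: [-180.0, -0.0, 1.4]
contact_force: [0.2, 0.1, 0.5]
grip_width: 18.1
grip_force: 0.0
```

Run:
```python
from h import *
o=robot.observe();print(o['tcp_pos'],o['tcp_rot'],o['contact_force'],o['grip_width'],o['grip_force'])
```

```text
[488.58600357 114.97626079  26.67296809] [-1.79988123e+02 -1.83990826e-02  1.37972866e+00] [0.19935164 0.13679865 0.52627325] 18.058204231226323 0.0
```

Request:
carry_out(
  increments=[
    [0,0,0,0,0,0],
    [0,0,0,0,0,0],
  ],
)

```text
t: 3.35
tcp_pos: [488.5, 115.0, 26.5]
tcp_rot: [-180.0, -0.0, 1.4]
contact_force: [1.0, 0.3, -0.4]
grip_width: 3.5
grip_force: 0.0
```

Run:
```python
from h import *
p,d=snap('top'); a=p[165:275,280:350]; 
q,d2=snap('scene'); b=q[150:290,240:370]
save(np.hstack([cv2.resize(a,(350,550)),cv2.resize(b,(450,485)) if 0 else cv2.copyMakeBorder(cv2.resize(b,(450,485)),0,65,0,0,0)]),'g.png')
```

```text
(no output)
```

View pics/g.png

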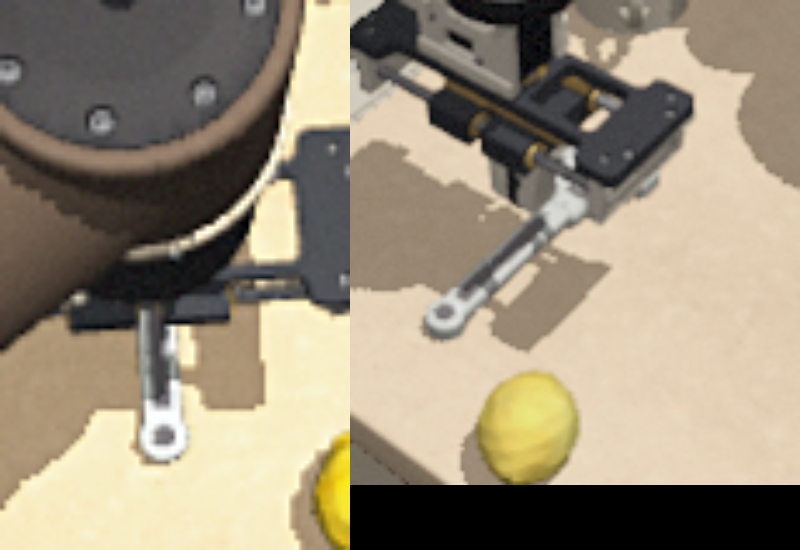

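Run:
```python
from h import *
o=robot.observe();print(o['t'],o['tcp_pos'],o['grip_width'],o['grip_force'],o['tau'].round(1),o['contact_force'])
for nm,P in[('tcp',o['tcp_pos']),('tip',o['tcp_pos']-[0,0,22]),('tcp+60',o['tcp_pos']+[0,0,60]),('nomgrip',[488.9,112,13.5])]:
    a=proj('top',P)[0];b=proj('scene',P)[0]; print(nm,((a-[280,165])*5).round(),'|',((b-[240,150])*[450/130,485/140]+[350,0]).round())
q=np.load('scene.npz')['p'];save(q,'g2.png',(280,120,380,220),6)
```

```text
3.45 [488.50142005 114.9602208   26.48355349] 0.5339159291080553 0.0 [ -0.  -42.8  20.1   4.7   0.1  -0. ] [-1.56728664 -0.44864539  0.95997373]
tcp [145. 272.] | [525. 214.]
tip [145. 279.] | [527. 238.]
tcp+60 [143. 251.] | [521. 145.]
nomgrip [151. 275.] | [530. 230.]
```

View pics/g2.png

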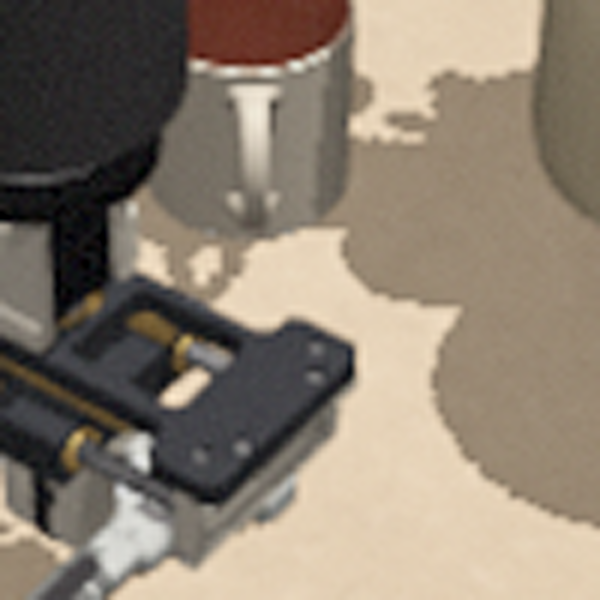

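The reported TCP should appear at (63,551) in this crop, but there is no finger there. The visible fingers sit either side of the head at about (60,510) and (240,490), so I'll check with depth.

Run:
```python
from h import *
z=np.load('scene.npz');d=z['d']
for nm,x,y in[('Rfin bottom near',188,548),('Rfin mid',220,520),('Rfin right',325,430),('Rfin face',260,480),('Lfin bottom',60,530),('Lfin',90,500),('Lfin left',20,490),('carrR',350,365),('carrR near',210,485),('head',140,530),('jaw',138,460),('handle',60,590),('obj',275,500),('rail',120,470)]:
    u,v=280+x/6,120+y/6; print(nm,pt('scene',u,v,float(d[int(round(v)),int(round(u))])).round(0))
```

```text
Rfin bottom near [451.  27. 120.]
Rfin mid [465.  26. 122.]
Rfin right [521.  27. 116.]
Rfin face [485.  26. 124.]
Lfin bottom [477. 105.  54.]
Lfin [483.  96.  69.]
Lfin left [479. 124.  59.]
carrR [521.  19. 150.]
carrR near [453.  20. 151.]
head [522. 108.  13.]
jaw [465.  58. 128.]
handle [481. 111.  15.]
obj [568.  81.   9.]
rail [460.  61. 125.]
```

Run:
```python
from h import *
z=np.load('scene.npz');d=z['d'];p=z['p']
for v in range(196,222,1):
    print(v,[ (pt('scene',u,v,float(d[v,u])).round(0).astype(int).tolist(), p[v,u].tolist()) for u in (287,290,293)])
```

```text
196 [([450, 85, 124], [34, 35, 37]), ([452, 79, 127], [88, 71, 48]), ([458, 77, 123], [61, 61, 64])]
197 [([451, 86, 120], [30, 31, 31]), ([451, 79, 125], [57, 52, 39]), ([459, 79, 118], [84, 72, 56])]
198 [([450, 86, 118], [30, 32, 33]), ([452, 80, 120], [39, 39, 41]), ([477, 95, 91], [99, 92, 81])]
199 [([479, 114, 73], [36, 36, 40]), ([451, 79, 119], [24, 26, 34]), ([478, 96, 86], [121, 116, 107])]
200 [([481, 115, 69], [48, 46, 40]), ([450, 78, 118], [52, 51, 50]), ([480, 98, 81], [126, 118, 110])]
201 [([479, 114, 68], [38, 36, 35]), ([477, 104, 76], [109, 102, 94]), ([476, 95, 82], [120, 115, 105])]
202 [([478, 113, 66], [13, 15, 22]), ([477, 104, 73], [128, 121, 113]), ([478, 97, 77], [119, 113, 105])]
203 [([478, 114, 63], [27, 26, 29]), ([478, 105, 69], [127, 121, 112]), ([477, 96, 76], [117, 110, 101])]
204 [([479, 115, 59], [30, 26, 27]), ([478, 105, 66], [124, 118, 109]), ([477, 96, 72], [120, 115, 105])]
205 [([478, 114, 56], [32, 28, 26]), ([477, 104, 64], [125, 119, 111]), ([479, 98, 67], [113, 108, 100])]
206 [([478, 114, 54], [38, 35, 35]), ([477, 105, 60], [125, 119
[... 929 characters left out ...]
, ([490, 119, 12], [104, 106, 103]), ([492, 112, 15], [72, 69, 70])]
216 [([491, 129, 1], [140, 133, 119]), ([487, 116, 13], [84, 80, 81]), ([490, 110, 14], [70, 67, 67])]
217 [([481, 119, 14], [136, 134, 131]), ([484, 114, 15], [76, 73, 74]), ([487, 108, 16], [82, 82, 81])]
218 [([478, 117, 15], [113, 112, 110]), ([481, 111, 16], [72, 66, 68]), ([488, 109, 11], [115, 114, 112])]
219 [([474, 113, 17], [84, 82, 82]), ([479, 109, 15], [71, 68, 69]), ([484, 105, 15], [138, 137, 134])]
220 [([475, 115, 12], [71, 68, 69]), ([477, 108, 15], [103, 101, 100]), ([484, 105, 12], [130, 132, 129])]
221 [([473, 112, 13], [70, 66, 69]), ([475, 106, 15], [174, 174, 170]), ([481, 102, 12], [117, 118, 115])]
```

The depth shows the fingertips at x≈478–498, y≈115, z≈48, with the body bottom at z≈116. X and y agree with the readings, but the gripper is really about 44 mm higher than reported and closed on air above the handle. I'll reopen and go down by the measured amount, watching the force.

Request:
carry_out(
  increments=[
    [0,0,0,0,0,0],
    [0,0,0,0,0,0],
    [0,0,0,0,0,0],
    [0,0,0,0,0,0],
    [0,0,0,0,0,0],
  ],
  claw=55,
)

```text
t: 3.95
tcp_pos: [488.5, 115.0, 26.5]
tcp_rot: [-180.0, -0.0, 1.4]
contact_force: [-0.4, 0.1, 1.0]
grip_width: 35.1
grip_force: 0.0
```

Request:
carry_out(
  increments=[
    [0,0.0006,0.006,0,0,0],
    [0,0.0006,0.006,0,0,0],
    [0,0.0006,0.006,0,0,0],
    [0,0.0006,0.006,0,0,0],
    [0,0.0006,0.006,0,0,0],
  ],
)

```text
t: 4.45
tcp_pos: [488.4, 111.8, -4.3]
tcp_rot: [180.0, 0.0, 1.4]
contact_force: [0.1, -0.2, -1.3]
grip_width: 48.2
grip_force: 0.0
```

Request:
carry_out(
  increments=[
    [0,0,0.005,0,0,0],
    [0,0,0.004,0,0,0],
    [0,0,0.002,0,0,0],
    [0,0,0.0,0,0,0],
  ],
)

```text
t: 4.85
tcp_pos: [488.4, 111.9, -14.8]
tcp_rot: [180.0, 0.0, 1.4]
contact_force: [-0.9, -0.0, -0.8]
grip_width: 48.5
grip_force: 0.0
```

Run:
```python
from h import *
o=robot.observe();print(o['t'],o['tcp_pos'],o['grip_width'],o['contact_force'])
q,d=snap('scene');t=o['tcp_pos']
for off in(22,-22):
  for dx,dy in((-9.5,-30),(-9.5,30)): print(off,proj('scene',t-[0,0,off]+[dx,dy,0])[0].round(1))
save(q,'g3.png',(255,180,335,240),8)
# lowest z of finger points
V,U=np.mgrid[185:240,255:335];pts=np.array([pt('scene',u,v,float(d[v,u])) for v,u in zip(V.ravel(),U.ravel())])
for s in(1,-1):
  m=(abs(pts[:,0]-t[0]+10)<5)&(s*(pts[:,1]-t[1])>20)&(s*(pts[:,1]-t[1])<60)&(pts[:,2]<60);print(s,m.sum(),np.sort(pts[m][:,2])[:12].round(0))
```

```text
4.85 [488.43057157 111.90595871 -14.81589085] 48.5235063519898 [-0.87798679 -0.00959479 -0.7827855 ]
22 [300.4 240.9]
22 [279.8 227.8]
-22 [299.9 227.8]
-22 [278.6 214.6]Traceback (most recent call last):
  File "<stdin>", line 8, in <module>
  File "h.py", line 16, in pt
    def pt(name,u,v,depth): o,d=ray(name,u,v); return o+d*depth
                                ~~~^^^^^^^^^^
  File "h.py", line 13, in ray
    K,k,Rm,t=cal(name); D=np.array([k,0,0,0,0.])
             ~~~^^^^^^
  File "h.py", line 10, in cal
    c=vision.calibration(name); K=np.array(c['camera_matrix'],float);k=c['k1']
ValueError: time passes only in moves, steps and waits
```

No contact yet, and the tips are at about z = 7, as the measured offset predicts. Another 3 mm, then grip.

Request:
carry_out(
  increments=[
    [0,0,0.0015,0,0,0],
    [0,0,0.0015,0,0,0],
    [0,0,0,0,0,0],
  ],
)

```text
t: 5.2
tcp_pos: [488.8, 112.1, -17.3]
tcp_rot: [-180.0, -0.0, 1.4]
contact_force: [-0.9, -0.6, 2.5]
grip_width: 48.1
grip_force: 1.4
```

Request:
carry_out(
  increments=[
    [0,0,0,0,0,0],
    [0,0,0,0,0,0],
    [0,0,0,0,0,0],
    [0,0,0,0,0,0],
    [0,0,0,0,0,0],
  ],
  claw=0,
)

```text
t: 5.7
tcp_pos: [488.8, 112.1, -17.3]
tcp_rot: [-180.0, -0.0, 1.4]
contact_force: [-0.1, 0.3, 5.4]
grip_width: 19.4
grip_force: 55.7
```

Request:
carry_out(
  increments=[
    [0,0,0,0,0,0],
  ],
)

```text
t: 5.8
tcp_pos: [488.9, 112.1, -17.3]
tcp_rot: [-180.0, -0.0, 1.4]
contact_force: [0.4, -1.0, 5.6]
grip_width: 19.1
grip_force: 55.7
```

Gripped at 19–20 mm with 55 N, so the handle is held. Lift it clear, then plan a hover above the nut at the slab's tilt.

Request:
carry_out(
  increments=[
    [0,0,-0.015,0,0,0],
    [0,0,-0.025,0,0,0],
    [0,0,-0.035,0,0,0],
    [0,0,-0.035,0,0,0],
    [0,0,-0.03,0,0,0],
  ],
)

```text
t: 6.3
tcp_pos: [487.6, 111.7, 123.2]
tcp_rot: [180.0, 0.1, 1.4]
contact_force: [1.5, 0.3, -4.5]
grip_width: 19.2
grip_force: 55.0
```

```bash
cat >> h.py <<'E'
def wx(a): return US.apply([np.cos(np.radians(a)),np.sin(np.radians(a)),0])
OFF=np.array([.085,0,-.0173])*1000   # wrench origin in reported tool frame
def tgt(a,local=(0,0,0),off=OFF):
    "reported TCP pose for wrench x at slab angle a, wrench origin at local (slab axes) from NUT"
    Rt=frame(wx(a),-n_); return NUT+US.apply(local)-Rt.apply(off),Rt
E
python3 - <<'E'
from h import *
P,Rt=tgt(104,(0,0,75)); print(P,Rt.as_euler('xyz',degrees=True)); plan(P,Rt,15)
o=robot.observe();print(o['q'].round(1),o['tcp_pos'],o['contact_force'],o['grip_width'])
E
```

```text
[ 555.40460618 -150.06780509  135.16579994] [155.65285657   5.85548086  13.99320926]
N 15 row [0.0021, 0.0179, 0.0027, -0.0289, -0.0035, -0.0159] |v|mm 18.2 deg 1.9
[ 35.4   8.5 -27.8  -0.1 -53.7  56. ] [487.56505255 111.66194559 123.16179378] [ 1.53647152  0.28818673 -4.4591877 ] 19.170102054622973
```

Request:
carry_out(
  increments=[
    [0.0021,0.0179,0.0027,-0.0289,-0.0035,-0.0159],
    [0.0021,0.0179,0.0027,-0.0289,-0.0035,-0.0159],
    [0.0021,0.0179,0.0027,-0.0289,-0.0035,-0.0159],
    [0.0021,0.0179,0.0027,-0.0289,-0.0035,-0.0159],
    [0.0021,0.0179,0.0027,-0.0289,-0.0035,-0.0159],
  ],
)

```text
t: 6.8
tcp_pos: [502.2, 20.5, 111.5]
tcp_rot: [171.6, 1.6, 5.9]
contact_force: [-0.3, -0.5, -4.8]
grip_width: 19.2
grip_force: 55.0
```

Request:
carry_out(
  increments=[
    [0.0021,0.0179,0.0027,-0.0289,-0.0035,-0.0159],
    [0.0021,0.0179,0.0027,-0.0289,-0.0035,-0.0159],
    [0.0021,0.0179,0.0027,-0.0289,-0.0035,-0.0159],
    [0.0021,0.0179,0.0027,-0.0289,-0.0035,-0.0159],
    [0.0021,0.0179,0.0027,-0.0289,-0.0035,-0.0159],
  ],
)

```text
t: 7.3
tcp_pos: [524.7, -67.4, 115.7]
tcp_rot: [163.5, 3.6, 10.1]
contact_force: [0.3, -0.2, -4.4]
grip_width: 19.3
grip_force: 55.0
```

Request:
carry_out(
  increments=[
    [0.0021,0.0179,0.0027,-0.0289,-0.0035,-0.0159],
    [0.0021,0.0179,0.0027,-0.0289,-0.0035,-0.0159],
    [0.0021,0.0179,0.0027,-0.0289,-0.0035,-0.0159],
    [0.0021,0.0179,0.0027,-0.0289,-0.0035,-0.0159],
    [0.0021,0.0179,0.0027,-0.0289,-0.0035,-0.0159],
  ],
)

```text
t: 7.8
tcp_pos: [554.2, -151.6, 132.0]
tcp_rot: [155.6, 6.2, 14.1]
contact_force: [-0.2, 0.4, -3.1]
grip_width: 19.2
grip_force: 55.0
```

Request:
carry_out(
  increments=[
    [0,0,0,0,0,0],
  ],
)

```text
t: 7.9
tcp_pos: [554.1, -151.9, 132.0]
tcp_rot: [155.6, 6.2, 14.0]
contact_force: [0.0, -0.3, -3.4]
grip_width: 19.2
grip_force: 55.0
```

Run:
```python
from h import *
o=robot.observe();print(o['q'].round(1),o['tcp_pos'],o['tcp_rot'],o['grip_width'])
R0=R.from_euler('xyz',o['tcp_rot'],degrees=True)
out=[]
boxes={'top':(380,120,470,210),'scene':(380,150,480,250)}
for c in('top','scene'):
    p,d=snap(c); b=boxes[c]
    Pw=lambda w,off:o['tcp_pos']+R0.apply(np.c_[np.array(w)[:,0],-np.array(w)[:,1],-np.array(w)[:,2]]+off)
    pts=[[15,12,14],[15,-16.5,14],[-16,0,14],[-34,-6,18.8],[0,0,14]]
    for nm,off in(('tooloff',OFF),('baseoff',None)):
        Q=Pw(pts,OFF) if off is not None else Pw(pts,[85,0,22.])+[0,0,39.3]
        print(c,nm,((proj(c,Q)-b[:2])*4).round().tolist())
    out.append(cv2.resize(p[b[1]:b[3],b[0]:b[2]],None,fx=4,fy=4,interpolation=cv2.INTER_CUBIC))
h=max(x.shape[0] for x in out); out=[cv2.copyMakeBorder(x,0,h-x.shape[0],0,0,0) for x in out]
save(np.hstack(out),'hov.png')
```

```text
[ 19.1  14.7 -34.9  30.3 -52.9  65.1] [ 554.14146936 -151.94654407  131.97223418] [155.62977528   6.1553465   13.98136753] 19.18670034550866
top tooloff [[87.0, 69.0], [134.0, 47.0], [126.0, 108.0], [147.0, 129.0], [116.0, 83.0]]
top baseoff [[117.0, 66.0], [165.0, 43.0], [157.0, 104.0], [178.0, 125.0], [147.0, 79.0]]
scene tooloff [[196.0, 99.0], [255.0, 95.0], [205.0, 133.0], [207.0, 146.0], [213.0, 114.0]]
scene baseoff [[229.0, 108.0], [289.0, 104.0], [239.0, 143.0], [242.0, 156.0], [247.0, 124.0]]
```

View pics/hov.png

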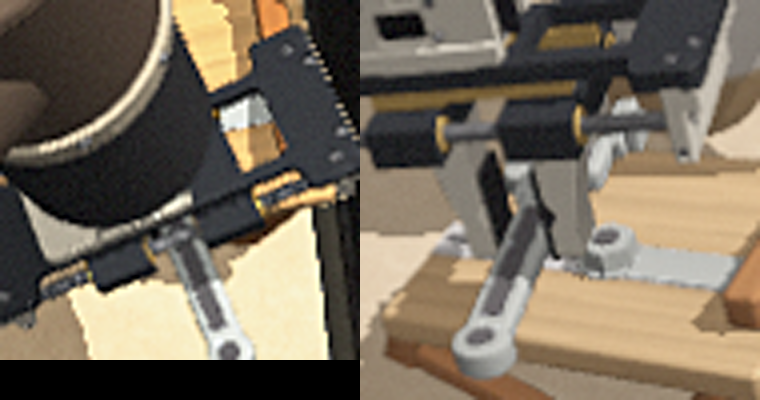

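In the hover view the tail ring is at top (230,350) and scene-panel (120,338). The jaws show at scene-panel (270,110) and (240,160), and the nut is at (250,245). The depth of those points will settle which offset model is right.

```bash
cat > chk.py <<'E'
from h import *
import sys
def world(c,u0,v0,u1,v1):
    d=np.load(c+'.npz')['d']; V,U=np.mgrid[v0:v1,u0:u1]; K,k,Rm,t=cal(c)
    n=cv2.undistortPoints(np.dstack([U,V]).reshape(-1,1,2).astype(float),K,np.array([k,0,0,0,0.])).reshape(-1,2)
    dd=d[v0:v1,u0:u1].ravel(); return ((np.c_[n*dd[:,None],dd]-t)@Rm).reshape(v1-v0,u1-u0,3)
E
python3 - <<'E'
from chk import *
o=robot.observe();R0=R.from_euler('xyz',o['tcp_rot'],degrees=True)
W={c:world(c,0,0,640,400) for c in('top','scene')}
def tool(P): q=R0.inv().apply(P-o['tcp_pos']); return q
for c,b,pts in(('scene',(380,150),[('tail',120,350),('ringnear',120,365),('hand1',135,305),('hand2',150,260),('hand3',165,220),('jawA',270,110),('jawB',240,155),('jawB2',238,180),('jawC',258,135),('finL',115,225),('finR',205,250),('finR2',215,200)]),('top',(380,120),[('tail',230,340),('h1',215,310),('h2',205,280),('h3',195,255)])):
    for nm,x,y in pts:
        v,u=round(b[1]+y/4),round(b[0]+x/4); P=W[c][v,u]; print(c,nm,P.round(0),'tool',tool(P).round(0))
E
```

```text
scene tail [ 468. -162.  172.] tool [-91.   4. -31.]
scene ringnear [ 466. -164.  168.] tool [-93.   3. -27.]
scene hand1 [ 496. -154.  169.] tool [-60.   2. -32.]
scene hand2 [ 525. -146.  165.] tool [-30.   1. -32.]
scene hand3 [ 553. -137.  161.] tool [ -1.  -1. -32.]
scene jawA [ 544. -172.  253.] tool [ -28.   65. -100.]
scene jawB [ 606. -145.  164.] tool [ 48.  21. -30.]
scene jawB2 [ 599. -150.  158.] tool [ 40.  22. -23.]
scene jawC [ 625. -144.  161.] tool [ 67.  24. -28.]
scene finL [ 537. -122.  161.] tool [-12. -18. -38.]
scene finR [ 546. -159.  164.] tool [-13.  18. -25.]
scene finR2 [ 549. -158.  190.] tool [-13.  28. -49.]
top tail [ 483. -160.  171.] tool [-75.   5. -32.]
top h1 [ 499. -154.  168.] tool [-58.   3. -31.]
top h2 [ 517. -151.  165.] tool [-39.   4. -30.]
top h3 [ 531. -148.  164.] tool [-25.   5. -30.]
```

The handle's top face lies at tool z ≈ −31 and tool y ≈ 0–4, which matches the tool-axis offset model (−30.8, 0). So the reported TCP is about 40 mm too far along the fingers. Next I'll measure the handle's centreline for yaw and lateral error.

```bash
cat >> chk.py <<'E'
def handle(c,x0,x1,o):
    "wrench handle centreline in reported tool frame, from depth+colour"
    R0=R.from_euler('xyz',o['tcp_rot'],degrees=True); 
    p=np.load(c+'.npz')['p']; nn=-R0.apply([0,0,1.]); p0=o['tcp_pos']+R0.apply([0,0,-30.8])
    W=world(c,0,0,640,400); T=R0.inv().apply(W.reshape(-1,3)-o['tcp_pos'])
    m=(abs(T[:,2]+30.8)<5)&(abs(T[:,1])<17)&(T[:,0]>x0)&(T[:,0]<x1)&(cv2.cvtColor(p,cv2.COLOR_RGB2HSV)[...,1].ravel()<60)
    K,k,Rm,t=cal(c)
    ii=np.where(m)[0]; Q=np.array([onplane(c,i%640,i//640,p0,nn) for i in ii]); Q=R0.inv().apply(Q-o['tcp_pos'])
    X=[];Y=[]
    for x in np.arange(x0+3,x1-3,3):
        s=Q[abs(Q[:,0]-x)<2.5]; 
        if len(s)>4: X.append(x);Y.append((s[:,1].min()+s[:,1].max())/2)
    f=np.polyfit(X,Y,1); print(c,'yaw(deg)',np.degrees(f[0]).round(2),'y at tool x=0',f[1].round(2),'y at 85',np.polyval(f,85).round(2),'n',len(ii),'width~',np.ptp(s[:,1]).round(1))
E
python3 - <<'E'
from chk import *
o=robot.observe()
handle('scene',-65,-15,o);handle('top',-65,-25,o)
W=world('scene',0,0,640,400);R0=R.from_euler('xyz',o['tcp_rot'],degrees=True)
T=R0.inv().apply(W.reshape(-1,3)-o['tcp_pos']);m=(abs(T[:,1]-5)<12)&(T[:,0]<-55)&(T[:,0]>-120)&(abs(T[:,2]+25)<12); print('tail end x',np.percentile(T[m][:,0],[0,1,3]), 'expect -91')
P,Rt=tgt(104,(0,0,75));print('rot err',np.degrees((R0.inv()*Rt).as_rotvec()))
E
```

```text
scene yaw(deg) -0.89 y at tool x=0 1.4 y at 85 0.07 n 222 width~ 20.8
top yaw(deg) -0.67 y at tool x=0 1.08 y at 85 0.09 n 156 width~ 17.9
tail end x [-94.21001051 -93.89562876 -93.05607237] expect -91
rot err [-0.06426578  0.17391118  0.04003654]
```

Both cameras agree: the handle is centred at the mouth within 0.1 mm, with a yaw of about −0.8°. Descend to 20 mm above the slab with the mouth's middle (wrench y = −2.25) over the nut axis.

Run:
```python
from h import *
a=103.5
l=2.25*np.array([np.cos(np.radians(a+90)),np.sin(np.radians(a+90)),0])
P,Rt=tgt(a,l+[0,0,20],[84.5,0.1,-17.3]);plan(P,Rt,10)
```

```text
N 10 row [0.0001, -0.0002, 0.0052, -0.0001, 0.0003, 0.0009] |v|mm 5.2 deg 0.06
```

Request:
carry_out(
  increments=[
    [0.0001,-0.0002,0.0104,-0.0002,0.0006,0.0018],
    [0.0001,-0.0002,0.0104,-0.0002,0.0006,0.0018],
    [0.0003,-0.0006,0.0104,-0.0002,0.0006,0.0018],
    [0.0003,-0.0006,0.0104,-0.0002,0.0006,0.0018],
    [0.0003,-0.0006,0.0104,-0.0002,0.0006,0.0018],
  ],
)

```text
t: 8.5
tcp_pos: [556.9, -170.0, 85.4]
tcp_rot: [155.6, 5.4, 13.6]
contact_force: [-0.1, 0.1, -4.2]
grip_width: 19.6
grip_force: 55.0
```

Request:
carry_out(
  increments=[
    [0,0,0,0,0,0],
  ],
)

```text
t: 8.6
tcp_pos: [555.8, -170.6, 84.8]
tcp_rot: [155.6, 5.6, 13.6]
contact_force: [-0.6, -0.7, -3.3]
grip_width: 19.5
grip_force: 55.0
```

Run:
```python
from chk import *
o=robot.observe();print(o['tcp_pos'],o['tcp_rot'],o['contact_force'])
for c in('scene','top'): snap(c)
handle('scene',-65,-15,o);handle('top',-65,-25,o)
a=103.5
l=2.25*np.array([np.cos(np.radians(a+90)),np.sin(np.radians(a+90)),0])
for z in(20,0):
    P,Rt=tgt(a,l+[0,0,z],[84.5,0.1,-17.3]);plan(P,Rt,10,o)
save(np.load('scene.npz')['p'],'hov2.png',(390,175,480,245),8)
```

```text
[ 555.82570503 -170.5775902    84.79159785] [155.58763726   5.5892472   13.56710956] [-0.64170515 -0.68812035 -3.32432506]
scene yaw(deg) -0.37 y at tool x=0 1.23 y at 85 0.68 n 226 width~ 20.8
top yaw(deg) -0.0 y at tool x=0 1.0 y at 85 1.0 n 142 width~ 16.9
N 10 row [-0.0, -0.0, 0.0001, 0.0, -0.0001, 0.0] |v|mm 0.1 deg 0.01
N 10 row [-0.0, -0.0, 0.0021, 0.0, -0.0001, 0.0] |v|mm 2.1 deg 0.01
```

View pics/hov2.png

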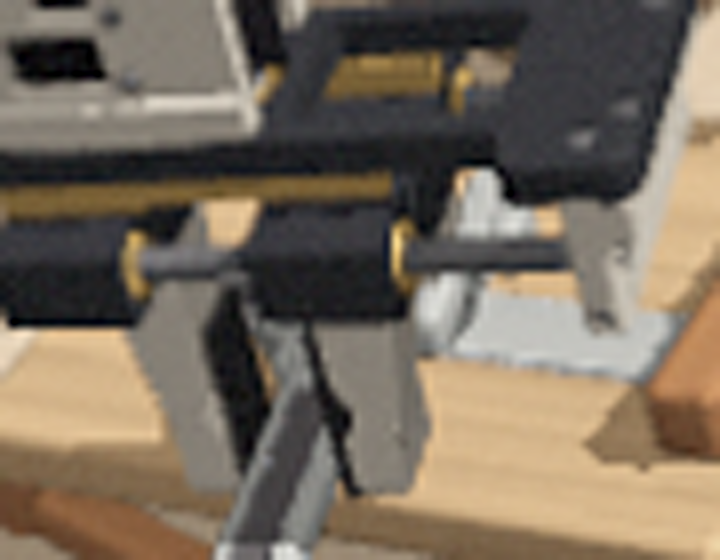

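The head and nut are hidden behind the gripper here; the movable jaw shows at (445,310) and the strip beyond it. The numbers agree, so I'll go down slowly by feel.

Request:
carry_out(
  increments=[
    [0,0.0003,0.002,0,0,0],
    [0,0,0.002,0,0,0],
    [0,0,0.002,0,0,0],
    [0,0,0.002,0,0,0],
    [0,0,0.001,0,0,0],
  ],
)

```text
t: 9.2
tcp_pos: [557.4, -173.8, 78.4]
tcp_rot: [155.6, 5.4, 13.6]
contact_force: [-0.7, 1.0, -2.0]
grip_width: 19.0
grip_force: 55.0
```

Request:
carry_out(
  increments=[
    [0,0,0.001,0,0,0],
    [0,0,0.001,0,0,0],
    [0,0,0.001,0,0,0],
    [0,0,0,0,0,0],
  ],
)

```text
t: 9.6
tcp_pos: [557.5, -175.0, 76.1]
tcp_rot: [155.6, 5.4, 13.6]
contact_force: [-3.7, 2.7, 3.7]
grip_width: 19.1
grip_force: 55.0
```

```bash
cat >> h.py <<'E'
def where(off=(84.5,.1,-17.3)):
    o=robot.observe();R0=R.from_euler('xyz',o['tcp_rot'],degrees=True)
    q=US.inv().apply(o['tcp_pos']+R0.apply(off)-NUT); x=US.inv().apply(R0.apply([1,0,0])); z=US.inv().apply(-R0.apply([0,0,1]))
    a=np.arctan2(x[1],x[0]); u=np.array([np.cos(a),np.sin(a)]); w=np.array([-u[1],u[0]])
    print('t',o['t'],'origin local',q.round(1),'along wx',(q[:2]@u).round(1),'wy',(q[:2]@w).round(1),'ang',np.degrees(a).round(2),'z tilt',np.degrees(z[:2]).round(2),'F tool',R0.inv().apply(o['contact_force']).round(1),'M',R0.inv().apply(o['torque']).round(2),'grip',o['grip_width'])
    return o
E
python3 - <<'E'
from chk import *
o=where()
for c in('scene','top'): snap(c)
handle('scene',-65,-15,o);handle('top',-65,-25,o)
# slab + handle heights in slab frame near the handle
for c in('scene','top'):
    W=world(c,0,0,640,400);L=US.inv().apply(W.reshape(-1,3)-NUT)
    m=(abs(L[:,2])<8)&(abs(L[:,0])<90)&(L[:,1]>-60)&(L[:,1]<-25); print(c,'slab z',np.median(L[m][:,2]).round(2),m.sum())
    m=(abs(L[:,0])<60)&(L[:,1]>-130)&(L[:,1]<-100)&(abs(L[:,2]-20)<14); q=L[m]; 
    print('handle top z', np.percentile(q[:,2],[10,50,90]).round(1),len(q))
E
```

```text
t 9.6 origin local [-1.4  1.2 11.3] along wx 1.4 wy 1.0 ang 103.49 z tilt [ 0.02 -0.27] F tool [-3.3 -1.8 -4.5] M [ 2.1  -0.53 -0.06] grip 19.11626127527714
scene yaw(deg) -0.99 y at tool x=0 1.04 y at 85 -0.43 n 221 width~ 19.0
top yaw(deg) 0.16 y at tool x=0 0.94 y at 85 1.18 n 138 width~ 16.2
scene slab z 1.02 561
handle top z [20.6 23.9 25.4] 151
top slab z -0.35 146
handle top z [20.7 22.6 24.8] 109
```

The underside sits at about 11 mm, so the wrench is resting on the nut top. It is 1.4 mm too far forward and about 1.3 mm short in wrench +y, and the force direction agrees. Lift slightly, correct and lower again.

Request:
carry_out(
  increments=[
    [0,0,-0.003,0,0,0],
    [-0.002,-0.0015,-0.001,0,0,0],
    [0,0,0.002,0,0,0],
    [0,0,0.002,0,0,0],
    [0,0,0,0,0,0],
  ],
)

```text
t: 10.2
tcp_pos: [554.6, -174.4, 74.7]
tcp_rot: [155.6, 5.5, 13.6]
contact_force: [-0.4, 0.3, -3.6]
grip_width: 19.4
grip_force: 55.0
```

Request:
carry_out(
  increments=[
    [0,0,0.001,0,0,0],
    [0,0,0.001,0,0,0],
    [0,0,0.001,0,0,0],
    [0,0,0,0,0,0],
  ],
)

```text
t: 10.6
tcp_pos: [555.0, -175.6, 72.4]
tcp_rot: [155.6, 5.4, 13.6]
contact_force: [-0.6, 0.3, -3.7]
grip_width: 19.3
grip_force: 55.0
```

Run:
```python
from h import *
where()
```

```text
t 10.6 origin local [-2.4 -1.4  7.7] along wx -0.8 wy 2.7 ang 103.49 z tilt [ 0.02 -0.22] F tool [-0.2 -1.9  3.3] M [ 1.93  0.31 -0.06] grip 19.311539669616387
```

No contact at 7.7 mm, so the jaws are passing over the nut. Continue down.

Request:
carry_out(
  increments=[
    [0,0,0.001,0,0,0],
    [0,0,0.001,0,0,0],
    [0,0,0.001,0,0,0],
    [0,0,0.001,0,0,0],
    [0,0,0,0,0,0],
  ],
)

```text
t: 11.1
tcp_pos: [555.0, -177.3, 68.8]
tcp_rot: [155.6, 5.4, 13.6]
contact_force: [-0.0, -0.6, -3.6]
grip_width: 19.3
grip_force: 55.0
```

Request:
carry_out(
  increments=[
    [0,0,0.001,0,0,0],
    [0,0,0.001,0,0,0],
    [0,0,0,0,0,0],
  ],
)

```text
t: 11.4
tcp_pos: [555.1, -178.0, 67.0]
tcp_rot: [155.6, 5.4, 13.6]
contact_force: [-0.0, 0.7, -3.8]
grip_width: 19.3
grip_force: 55.0
```

Run:
```python
from h import *
where()
```

```text
t 11.4 origin local [-2.5 -1.3  1.8] along wx -0.6 wy 2.7 ang 103.49 z tilt [ 0.02 -0.23] F tool [ 0.5 -2.2  3.1] M [ 1.87  0.3  -0.07] grip 19.322361515155816
```

Request:
carry_out(
  increments=[
    [0,0,0.001,0,0,0],
    [0,0,0.0005,0,0,0],
    [0,0,0,0,0,0],
  ],
)

```text
t: 11.7
tcp_pos: [555.2, -178.6, 65.9]
tcp_rot: [155.6, 5.4, 13.6]
contact_force: [-1.4, -0.3, -1.3]
grip_width: 19.5
grip_force: 55.0
```

Request:
carry_out(
  increments=[
    [0,0,0.0007,0,0,0],
    [0,0,0.0005,0,0,0],
    [0,0,0,0,0,0],
  ],
)

```text
t: 12.0
tcp_pos: [555.3, -179.0, 65.5]
tcp_rot: [155.6, 5.4, 13.6]
contact_force: [-7.1, 6.7, 7.8]
grip_width: 19.5
grip_force: 55.0
```

Run:
```python
from h import *
where()
```

```text
t 12.0 origin local [-2.3 -1.1  0.1] along wx -0.5 wy 2.5 ang 103.49 z tilt [ 0.   -0.29] F tool [ -6.   -4.4 -10. ] M [ 3.05 -1.51 -0.15] grip 19.54117757205654
```

Seated on the slab at z ≈ 0 with about 13 N. Release and see whether it stays.

Request:
carry_out(
  increments=[
    [0,0,-0.0005,0,0,0],
    [0,0,0,0,0,0],
    [0,0,0,0,0,0],
    [0,0,0,0,0,0],
  ],
  claw=50,
)

```text
t: 12.4
tcp_pos: [555.4, -179.0, 65.2]
tcp_rot: [155.6, 5.4, 13.6]
contact_force: [0.1, 0.0, 0.1]
grip_width: 42.1
grip_force: 0.0
```

Request:
carry_out(
  increments=[
    [0,0,-0.012,0,0,0],
    [0,0,-0.012,0,0,0],
    [0,0,-0.012,0,0,0],
    [0,0,-0.012,0,0,0],
    [0,0,-0.012,0,0,0],
  ],
)

```text
t: 12.9
tcp_pos: [554.6, -152.8, 120.9]
tcp_rot: [155.6, 5.4, 13.6]
contact_force: [0.4, 0.1, 0.3]
grip_width: 44.2
grip_force: 0.0
```

```bash
cat >> chk.py <<'E'
def lay():
    "wrench handle line on the slab, slab frame"
    for c in('scene','top'):
        p,_=snap(c); W=world(c,0,0,640,400);L=US.inv().apply(W.reshape(-1,3)-NUT)
        m=(abs(L[:,2]-13.5)<5)&(L[:,1]<-68)&(L[:,1]>-140)&(abs(L[:,0])<110)
        ii=np.where(m)[0]; Q=US.inv().apply(np.array([onplane(c,i%640,i//640,NUT+13.5*n_,n_) for i in ii])-NUT)
        cc=Q.mean(0); e=np.linalg.svd(Q[:,:2]-cc[:2])[2][0]; e*=np.sign(e[1]); 
        print(c,len(ii),'handle mid',cc[:2].round(1),'ang',np.degrees(np.arctan2(e[1],e[0])).round(2),'offset of line from nut (wy)',(cc[1]*e[0]-cc[0]*e[1]).round(2),'x-range',((Q[:,:2]@e).min()).round(1),'z',np.median(L[m][:,2]).round(1))
E
python3 - <<'E'
from chk import *
where();lay()
E
```

```text
t 12.9 origin local [-2.6 -1.2 61.3] along wx -0.6 wy 2.8 ang 103.49 z tilt [ 0.05 -0.29] F tool [ 0.4  0.2 -0.3] M [ 1.3  0.4 -0. ] grip 44.199331452241765
scene 321 handle mid [  23.9 -104.8] ang 106.04 offset of line from nut (wy) 5.97 x-range -147.5 z 14.0
top 217 handle mid [  24.2 -108.5] ang 104.2 offset of line from nut (wy) 3.18 x-range -144.8 z 12.9
```

The wrench stayed put, with the handle at about 104°. Now close the fingers and go above the worm, at the start of the first rub stroke.

```bash
cat >> h.py <<'E'
def tip_to(wxyz,N,a=103.5,org=(-2.4,-1.1,0),show=True):
    "plan: put fingertip centre (tool z=-17.3) at wrench point"
    u=np.array([np.cos(np.radians(a)),np.sin(np.radians(a)),0]); w=np.array([-u[1],u[0],0])
    P,Rt=tgt(a,np.array(org)+wxyz[0]*u+wxyz[1]*w+[0,0,wxyz[2]],[0,0,-17.3]); plan(P,Rt,N)
def tip(a=103.5,org=(-2.4,-1.1,0)):
    o=robot.observe();R0=R.from_euler('xyz',o['tcp_rot'],degrees=True)
    q=US.inv().apply(o['tcp_pos']+R0.apply([0,0,-17.3])-NUT)-org; u=np.array([np.cos(np.radians(a)),np.sin(np.radians(a)),0]); w=np.array([-u[1],u[0],0])
    print('t',o['t'],'tip in wrench',[round(float(x),1) for x in(q@u,q@w,q[2])],'F tool',R0.inv().apply(o['contact_force']).round(1))
E
python3 - <<'E'
from h import *
tip(); tip_to((-41,-6,26),6)
E
```

```text
t 13.0 tip in wrench [-83.5, 0.1, 61.7] F tool [ 0.8 -0.3  0.3]
N 6 row [0.007, 0.001, 0.006, 0.0001, -0.0013, -0.0001] |v|mm 9.3 deg 0.07
```

Request:
carry_out(
  increments=[
    [0.0084,0.0012,0.003,0,-0.0015,0],
    [0.0084,0.0012,0.003,0,-0.0015,0],
    [0.0084,0.0012,0.006,0,-0.0015,0],
    [0.0084,0.0012,0.012,0,-0.0015,0],
    [0.0084,0.0012,0.012,0,-0.0015,0],
  ],
  claw=0,
  grip_force=20,
)

```text
t: 13.5
tcp_pos: [597.4, -164.9, 83.7]
tcp_rot: [155.6, 5.9, 13.4]
contact_force: [0.2, -0.3, -0.1]
grip_width: 9.2
grip_force: 0.0
```

Request:
carry_out(
  increments=[
    [0,0,0,0,0,0],
    [0,0,0,0,0,0],
  ],
)

```text
t: 13.7
tcp_pos: [596.3, -165.0, 84.2]
tcp_rot: [155.6, 5.9, 13.4]
contact_force: [-0.8, -0.1, 0.2]
grip_width: 0.6
grip_force: 0.0
```

Run:
```python
from h import *
tip(); tip_to((-41,-6,20.5),2)
```

```text
t 13.7 tip in wrench [-43.3, -5.8, 22.1] F tool [-0.9 -0.  -0.1]
N 2 row [0.0012, 0.0001, 0.0008, 0.0003, 0.0029, -0.0001] |v|mm 1.4 deg 0.17
```

Request:
carry_out(
  increments=[
    [0.003,0,0.001,0,0.003,0],
    [0,0,0.001,0,0.002,0],
    [0,0,0.001,0,0,0],
    [0,0,0,0,0,0],
  ],
)

```text
t: 14.1
tcp_pos: [599.7, -164.8, 82.5]
tcp_rot: [155.6, 5.5, 13.6]
contact_force: [0.0, 0.3, -0.2]
grip_width: 0.3
grip_force: 0.0
```

Request:
carry_out(
  increments=[
    [0,0,0.0005,0,0,0],
    [0,0,0.0005,0,0,0],
    [0,0,0,0,0,0],
  ],
)

```text
t: 14.4
tcp_pos: [599.8, -165.3, 81.4]
tcp_rot: [155.6, 5.6, 13.6]
contact_force: [-0.5, -0.1, -0.4]
grip_width: 0.3
grip_force: 0.0
```

Run:
```python
from h import *
tip()
```

```text
t 14.4 tip in wrench [-39.8, -5.8, 19.4] F tool [-0.5 -0.3  0.4]
```

Request:
carry_out(
  increments=[
    [0,0,0.0007,0,0,0],
    [0,0,0.0007,0,0,0],
    [0,0,0,0,0,0],
  ],
)

```text
t: 14.7
tcp_pos: [600.1, -165.6, 80.9]
tcp_rot: [155.6, 5.5, 13.6]
contact_force: [-4.2, 5.4, 7.8]
grip_width: 0.7
grip_force: 4.5
```

Request:
carry_out(
  increments=[
    [0,0,0.0005,0,0,0],
    [0,0,0.0005,0,0,0],
    [0,0,0,0,0,0],
  ],
)

```text
t: 15.0
tcp_pos: [600.9, -165.5, 80.7]
tcp_rot: [155.5, 5.4, 13.6]
contact_force: [-6.1, 7.4, 11.9]
grip_width: 0.2
grip_force: 7.1
```

About 14 N normal force on the worm. Rub 12 mm towards the mouth.

Request:
carry_out(
  increments=[
    [0.003,0,-0.0002,0,0,0],
    [0.003,0,0,0,0,0],
    [0.003,0,0,0,0,0],
  ],
)

```text
t: 15.3
tcp_pos: [609.0, -163.9, 80.1]
tcp_rot: [155.5, 5.5, 13.6]
contact_force: [-6.1, 5.9, 12.6]
grip_width: 0.7
grip_force: 7.0
```

Run:
```python
from h import *
tip()
```

```text
t 15.3 tip in wrench [-30.5, -6.3, 18.7] F tool [ -5.7  -1.5 -14. ]
```

Request:
carry_out(
  increments=[
    [0.002,0,0,0,0,0],
    [0.002,0,0,0,0,0],
    [0,0,-0.004,0,0,0],
    [-0.008,0,0,0,0,0],
    [-0.007,0,0,0,0,0],
  ],
)

```text
t: 15.8
tcp_pos: [597.0, -165.2, 82.9]
tcp_rot: [155.6, 5.6, 13.5]
contact_force: [-0.4, -0.4, 0.0]
grip_width: 0.2
grip_force: 0.0
```

Request:
carry_out(
  increments=[
    [0,0,0.003,0,0,0],
    [0,0,0.001,0,0,0],
    [0.003,0,0,0,0,0],
    [0.003,0,0,0,0,0],
    [0.003,0,0,0,0,0],
  ],
)

```text
t: 16.3
tcp_pos: [606.9, -164.8, 80.4]
tcp_rot: [155.5, 5.5, 13.6]
contact_force: [-5.5, 3.6, 14.9]
grip_width: 0.2
grip_force: 7.7
```

Request:
carry_out(
  increments=[
    [0.003,0,0,0,0,0],
    [0.003,0,0,0,0,0],
    [0,0,-0.004,0,0,0],
    [-0.008,0,0,0,0,0],
    [-0.007,0,0,0,0,0],
  ],
)

```text
t: 16.8
tcp_pos: [596.8, -165.3, 82.7]
tcp_rot: [155.6, 5.6, 13.5]
contact_force: [-0.7, 0.2, -1.0]
grip_width: 0.4
grip_force: 0.0
```

Run:
```python
from h import *
tip()
```

```text
t 16.8 tip in wrench [-42.9, -5.6, 20.6] F tool [-0.6 -0.8  0.9]
```

Request:
carry_out(
  increments=[
    [0,0,0.003,0,0,0],
    [0,0,0.001,0,0,0],
    [0.003,0,0,0,0,0],
    [0.003,0,0,0,0,0],
    [0.003,0,0,0,0,0],
  ],
)

```text
t: 17.3
tcp_pos: [605.5, -165.2, 80.4]
tcp_rot: [155.5, 5.6, 13.5]
contact_force: [-12.0, 7.8, 20.7]
grip_width: 0.5
grip_force: 11.0
```

Request:
carry_out(
  increments=[
    [0.003,0,0,0,0,0],
    [0.002,0,0,0,0,0],
  ],
)

```text
t: 17.5
tcp_pos: [609.7, -164.6, 80.1]
tcp_rot: [155.4, 5.7, 13.5]
contact_force: [-15.4, 6.4, 24.6]
grip_width: 0.4
grip_force: 12.1
```

Request:
carry_out(
  increments=[
    [0,0,-0.004,0,0,0],
    [-0.007,0,0,0,0,0],
    [-0.007,0,0,0,0,0],
    [0,0,0.003,0,0,0],
    [0,0,0.001,0,0,0],
  ],
)

```text
t: 18.0
tcp_pos: [596.7, -167.1, 80.3]
tcp_rot: [155.5, 5.6, 13.5]
contact_force: [-14.8, 13.4, 20.3]
grip_width: 0.7
grip_force: 13.0
```

Request:
carry_out(
  increments=[
    [0.003,0,0,0,0,0],
    [0.003,0,0,0,0,0],
  ],
)

```text
t: 18.2
tcp_pos: [602.2, -165.7, 80.6]
tcp_rot: [155.5, 5.6, 13.5]
contact_force: [-14.1, 9.2, 20.4]
grip_width: 0.5
grip_force: 11.3
```

Request:
carry_out(
  increments=[
    [0.003,0,0,0,0,0],
    [0.003,0,0,0,0,0],
  ],
)

```text
t: 18.4
tcp_pos: [607.5, -164.9, 80.2]
tcp_rot: [155.4, 5.7, 13.5]
contact_force: [-16.8, 8.3, 24.3]
grip_width: 0.6
grip_force: 13.2
```

Request:
carry_out(
  increments=[
    [0,0,-0.01,0,0,0],
    [0,0,-0.03,0,0,0],
    [-0.02,0,-0.03,0,0,0],
    [-0.03,0,-0.03,0,0,0],
    [-0.03,0,0,0,0,0],
  ],
  claw=50,
)

```text
t: 18.9
tcp_pos: [532.7, -138.9, 179.7]
tcp_rot: [155.6, 5.2, 13.7]
contact_force: [0.3, -0.8, 0.4]
grip_width: 35.1
grip_force: 0.0
```

Run:
```python
from chk import *
tip();lay()
W=world('scene',0,0,640,400);p=np.load('scene.npz')['p']
ims=[]
for cam in('top','scene'):
    p=np.load(cam+'.npz')['p']; c=NUT+US.apply([0,0,14])
    q=np.array([[-35,35],[35,35],[35,-55],[-35,-55]],float)
    src=proj(cam,c+US.apply(np.c_[q,np.zeros(4)])).astype(np.float32)
    H=cv2.getPerspectiveTransform(src,np.array([[0,0],[400,0],[400,514],[0,514]],np.float32))
    ims.append(cv2.warpPerspective(p,H,(400,514),flags=cv2.INTER_CUBIC))
save(np.hstack(ims),'snug.png')
```

```text
t 18.9 tip in wrench [-108.3, -6.1, 120.3] F tool [ 0.1  0.9 -0. ]
scene 307 handle mid [  19.2 -104.8] ang 101.42 offset of line from nut (wy) 1.9 x-range -145.0 z 14.0
top 146 handle mid [  20.4 -117.7] ang 98.6 offset of line from nut (wy) -2.58 x-range -142.5 z 12.5
```

View pics/snug.png

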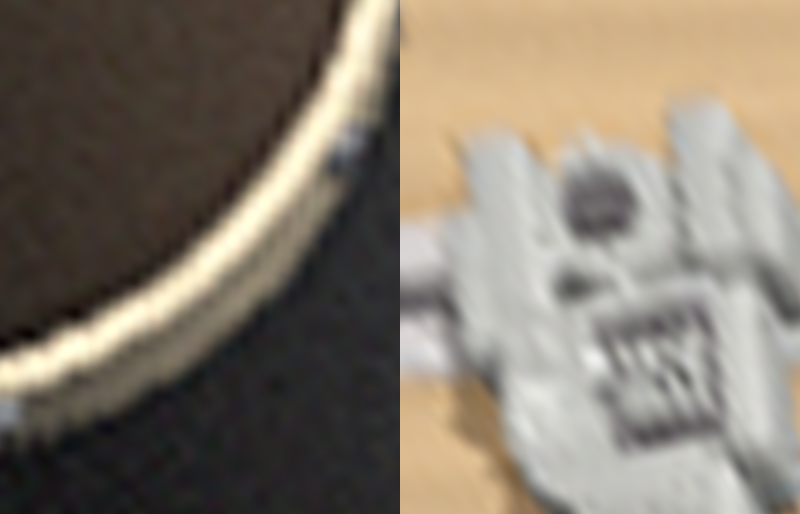

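The scene panel shows both jaws lying along the nut, about 25 mm apart ((535,200) to (680,200)). The worm forces jumped to 15 N tangential in the last strokes, so the jaws are snug. The wrench aligned itself at about 100°. Next, regrasp the handle further out (x = −115), clear of the slab edge for the swing.

Run:
```python
from h import *
o=robot.observe()
P,Rt=tgt(100.2,(0,0,45),[115,0,-15.3]);print(P);plan(P,Rt,5)
```

```text
[ 524.96674019 -162.39337967  109.69821622]
N 5 row [-0.0004, -0.002, 0.0142, -0.0001, -0.0006, 0.0113] |v|mm 14.3 deg 0.65
```

Request:
carry_out(
  increments=[
    [-0.0004,-0.002,0.0142,0,-0.0006,0.0113],
    [-0.0004,-0.002,0.0142,0,-0.0006,0.0113],
    [-0.0004,-0.002,0.0142,0,-0.0006,0.0113],
    [-0.0004,-0.002,0.0142,0,-0.0006,0.0113],
    [-0.0004,-0.002,0.0142,0,-0.0006,0.0113],
  ],
)

```text
t: 19.5
tcp_pos: [527.7, -162.1, 107.4]
tcp_rot: [155.3, 4.4, 10.5]
contact_force: [-0.3, 0.6, 0.4]
grip_width: 44.2
grip_force: 0.0
```

Request:
carry_out(
  increments=[
    [0,0,0,0,0,0],
  ],
)

```text
t: 19.6
tcp_pos: [526.2, -162.8, 106.5]
tcp_rot: [155.3, 4.6, 10.5]
contact_force: [0.2, -0.2, -0.6]
grip_width: 43.8
grip_force: 0.0
```

Run:
```python
from chk import *
o=where((115,0,-15.3))
for c in('scene','top'): snap(c)
# handle pixels now (front of gripper and behind): tool-frame lateral offsets
R0=R.from_euler('xyz',o['tcp_rot'],degrees=True)
for c in('scene','top'):
    W=world(c,0,0,640,400);L=US.inv().apply(W.reshape(-1,3)-NUT)
    m=(abs(L[:,2]-13.5)<5)&(L[:,1]<-68)&(L[:,1]>-175)&(abs(L[:,0])<60)
    ii=np.where(m)[0];Q=np.array([onplane(c,i%640,i//640,NUT+13.5*n_,n_) for i in ii]);T=R0.inv().apply(Q-o['tcp_pos'])
    for x in range(-60,50,10):
        s=T[abs(T[:,0]-x)<3]; 
        if len(s)>5: print(c,x,s[:,1].min().round(1),s[:,1].max().round(1),len(s))
P,Rt=tgt(100.2,(0,0,0),[115,0,-15.3]);plan(P,Rt,5,o)
```

```text
t 19.6 origin local [-1.2  1.3 41.3] along wx 1.4 wy 0.9 ang 100.28 z tilt [-0.08  0.28] F tool [ 0.3 -0.   0.6] M [1.31 0.16 0.03] grip 43.770315355739264
scene -60 -10.2 12.3 31
scene -50 -12.7 10.8 32
scene -40 -9.9 10.4 29
scene -30 -9.8 11.5 29
scene -20 -9.7 11.0 27
scene -10 -9.6 11.3 26
scene 0 -9.4 11.5 27
scene 10 -9.3 11.8 26
scene 20 -9.1 13.0 24
scene 30 -9.0 7.8 15
scene 40 -8.9 -3.2 6
top -60 -11.3 4.9 15
top -50 -12.1 9.9 26
top -40 -8.6 7.8 20
top -30 -9.4 7.8 20
top -20 -9.4 8.5 22
top -10 -8.7 7.8 20
N 5 row [-0.0002, 0.0001, 0.0084, 0.0001, 0.001, 0.0003] |v|mm 8.4 deg 0.06
```

The handle lies centred and parallel under the fingers, within 0.5 mm. Down and grip.

Request:
carry_out(
  increments=[
    [-0.0002,0.0001,0.0084,0,0.001,0],
    [-0.0002,0.0001,0.0084,0,0.001,0],
    [-0.0002,0.0001,0.0084,0,0.001,0],
    [-0.0002,0.0001,0.0084,0,0.001,0],
    [-0.0002,0.0001,0.007,0,0.001,0],
  ],
)

```text
t: 20.2
tcp_pos: [526.7, -180.2, 71.2]
tcp_rot: [155.3, 4.1, 10.6]
contact_force: [0.4, -1.3, -0.6]
grip_width: 43.9
grip_force: 0.0
```

Request:
carry_out(
  increments=[
    [0,0,0,0,0,0],
    [0,0,0,0,0,0],
    [0,0,0,0,0,0],
    [0,0,0,0,0,0],
    [0,0,0,0,0,0],
  ],
  claw=0,
  grip_force=15,
)

```text
t: 20.7
tcp_pos: [527.1, -179.6, 72.2]
tcp_rot: [155.3, 4.1, 10.7]
contact_force: [-0.2, 0.5, 1.0]
grip_width: 19.5
grip_force: 15.0
```

Run:
```python
from h import *
o=where((115,0,-15.3));print(o['q'].round(1),o['grip_force'])
```

```text
t 20.7 origin local [-0.3  1.6  4.2] along wx 1.7 wy 0.0 ang 100.25 z tilt [ 0.01 -0.23] F tool [-0.1 -0.1 -1.2] M [ 1.54  0.01 -0.  ] grip 19.487335543737654
[ 15.6  16.3 -44.1  37.5 -42.4  55.1] 14.992484897375107
```

Gripped at 19.5 mm with 15 N. Start the clockwise swing about the nut axis.

Request:
carry_out(
  increments=[
    [0.0001,-0.0045,0,0,0,0.04],
    [0.0001,-0.0045,0,0,0,0.04],
    [0.0001,-0.0045,0,0,0,0.04],
    [0.0001,-0.0045,0,0,0,0.04],
    [0.0001,-0.0045,0,0,0,0.04],
  ],
)

```text
t: 21.2
tcp_pos: [524.9, -159.4, 62.8]
tcp_rot: [155.0, -0.8, 0.2]
contact_force: [0.6, -1.7, -0.5]
grip_width: 19.8
grip_force: 15.0
```

Run:
```python
from h import *
o=where((113.3,0,-15.3));print(o['q'].round(1),o['grip_force'])
```

```text
t 21.2 origin local [ 0.4 -0.   4.2] along wx -0.0 wy -0.4 ang 88.7 z tilt [-0.01 -0.22] F tool [0.6 1.3 1.2] M [ 0.84 -0.   -0.03] grip 19.779292080295125
[ 17.9  16.9 -44.8  37.3 -42.1  41. ] 14.99056801199913
```

Request:
carry_out(
  increments=[
    [0.0001,-0.0045,0,0,0,0.04],
    [0.0001,-0.0045,0,0,0,0.04],
    [0.0001,-0.0045,0,0,0,0.04],
    [0.0001,-0.0045,0,0,0,0.04],
    [0.0001,-0.0045,0,0,0,0.04],
  ],
)

```text
t: 21.7
tcp_pos: [527.3, -139.2, 53.4]
tcp_rot: [155.6, -5.6, -10.2]
contact_force: [-0.2, -1.5, 1.0]
grip_width: 19.9
grip_force: 15.0
```

Request:
carry_out(
  increments=[
    [0.0001,-0.0045,0,0,0,0.04],
    [0.0001,-0.0045,0,0,0,0.04],
    [0.0001,-0.0045,0,0,0,0.04],
    [0.0001,-0.0045,0,0,0,0.04],
  ],
)

```text
t: 22.1
tcp_pos: [532.3, -123.5, 46.2]
tcp_rot: [156.7, -9.3, -18.7]
contact_force: [1.2, -1.5, 1.3]
grip_width: 19.6
grip_force: 15.0
```

Run:
```python
from h import *
o=where((113.3,0,-15.3));print(o['q'].round(1),o['grip_force'])
```

```text
t 22.1 origin local [0.7 0.  4.2] along wx 0.3 wy -0.7 ang 68.07 z tilt [-0.02 -0.22] F tool [ 1.8  1.3 -0.5] M [ 0.75 -0.23 -0.02] grip 19.596452718942075
[ 21.7  19.  -44.4  36.6 -41.8  16.8] 14.990057498216629
```

Request:
carry_out(
  increments=[
    [0,-0.0023,0,0,0,0.02],
    [0,-0.0023,0,0,0,0.02],
    [0,-0.0023,0,0,0,0.02],
    [0,-0.0023,0,0,0,0.02],
    [0,-0.0023,0,0,0,0.02],
  ],
)

```text
t: 22.6
tcp_pos: [537.0, -113.9, 41.7]
tcp_rot: [157.7, -11.5, -24.1]
contact_force: [0.3, -2.9, 3.2]
grip_width: 19.4
grip_force: 15.0
```

Request:
carry_out(
  increments=[
    [0,-0.0023,0,0,0,0.02],
    [0,-0.0017,0,0,0,0.015],
    [0,-0.0011,0,0,0,0.01],
    [0,-0.0011,0,0,0,0.01],
  ],
)

```text
t: 23.0
tcp_pos: [539.9, -108.9, 39.4]
tcp_rot: [158.3, -12.7, -27.0]
contact_force: [2.7, -4.5, 4.6]
grip_width: 19.6
grip_force: 15.0
```

Run:
```python
from h import *
o=where((113.3,0,-15.3))
```

```text
t 23.0 origin local [0.4 0.2 4.1] along wx 0.4 wy -0.2 ang 59.24 z tilt [ 0.   -0.24] F tool [ 5.4  3.9 -2.2] M [-0.16  1.23  0.11] grip 19.589600254146774
```

Request:
carry_out(
  increments=[
    [0.0005,-0.0011,0,0,0,0.01],
    [0.0003,-0.0011,0,0,0,0.01],
    [0,0,0,0,0,0],
  ],
)

```text
t: 23.3
tcp_pos: [540.8, -107.8, 38.7]
tcp_rot: [158.5, -13.1, -28.1]
contact_force: [-1.6, -0.8, 8.7]
grip_width: 19.8
grip_force: 15.0
```

Run:
```python
from h import *
o=where((113.3,0,-15.3))
```

```text
t 23.3 origin local [ 1.  -0.1  3.9] along wx 0.5 wy -0.9 ang 58.11 z tilt [-0.03 -0.17] F tool [ 0.9  4.6 -7.6] M [-0.64 -0.6  -0.  ] grip 19.762159245215784
```

Request:
carry_out(
  increments=[
    [0,-0.0006,-0.0006,0,0,0.005],
    [0,-0.0006,0,0,0,0.005],
    [0,0,0,0,0,0],
  ],
)

```text
t: 23.6
tcp_pos: [541.7, -106.3, 38.3]
tcp_rot: [158.6, -13.3, -28.6]
contact_force: [-0.1, -1.9, 1.1]
grip_width: 20.0
grip_force: 15.0
```

Run:
```python
from chk import *
o=where((113.3,0,-15.3))
for c in('scene','top'): snap(c)
for c in('scene','top'):
    W=world(c,0,0,640,400);L=US.inv().apply(W.reshape(-1,3)-NUT);p=np.load(c+'.npz')['p'].reshape(-1,3)
    u=np.array([np.cos(np.radians(58)),np.sin(np.radians(58))]); al=L[:,:2]@u; ac=L[:,1]*u[0]-L[:,0]*u[1]
    m=(abs(L[:,2]-13.5)<5)&(al<-126)&(al>-158)&(abs(ac)<16); ii=np.where(m)[0]
    Q=US.inv().apply(np.array([onplane(c,i%640,i//640,NUT+13.5*n_,n_) for i in ii])-NUT); al=Q[:,:2]@u; ac=Q[:,1]*u[0]-Q[:,0]*u[1]
    f=[(x,((ac[abs(al-x)<3].min()+ac[abs(al-x)<3].max())/2).round(1)) for x in range(-152,-128,6) if (abs(al-x)<3).sum()>4]
    print(c,len(ii),f,'-> handle angle',[np.degrees(np.arctan2(-y,-x)).round(2)+58 for x,y in f], 'z by along', [np.median(L[ii][abs(al-x)<3][:,2]).round(1) for x,_ in f])
```

```text
t 23.6 origin local [0.5 0.3 4.1] along wx 0.5 wy -0.3 ang 57.55 z tilt [ 0.02 -0.18] F tool [ 1.1  1.9 -0.2] M [ 0.61 -0.22  0.07] grip 19.978819626823988
scene 110 [(-152, np.float64(-2.9)), (-146, np.float64(-2.9)), (-140, np.float64(-3.0)), (-134, np.float64(-2.3))] -> handle angle [np.float64(59.09), np.float64(59.14), np.float64(59.23), np.float64(58.98)] z by along [np.float64(13.7), np.float64(14.3), np.float64(13.9), np.float64(14.3)]
top 31 [(-152, np.float64(-0.1))] -> handle angle [np.float64(58.04)] z by along [np.float64(12.5)]
```

Only 1.9 N now, so it isn't at the stop yet; the handle is at about 58° and the stop is expected near 53°. Continue in small steps.

Request:
carry_out(
  increments=[
    [0,-0.0011,0,0,0,0.01],
    [0,-0.0011,0,0,0,0.01],
    [0,-0.0011,-0.0002,0,0,0.01],
    [0,0,0,0,0,0],
  ],
)

```text
t: 24.1
tcp_pos: [543.5, -103.7, 37.4]
tcp_rot: [159.0, -13.9, -30.3]
contact_force: [-0.4, -2.2, -0.2]
grip_width: 20.0
grip_force: 15.0
```

Request:
carry_out(
  increments=[
    [0,-0.0011,-0.0002,0,0,0.01],
    [0,-0.0011,0,0,0,0.01],
    [0,0,0,0,0,0],
  ],
)

```text
t: 24.4
tcp_pos: [544.7, -101.9, 36.9]
tcp_rot: [159.3, -14.3, -31.4]
contact_force: [-0.3, -2.2, -1.5]
grip_width: 19.8
grip_force: 15.0
```

Run:
```python
from h import *
o=where((113.3,0,-15.3))
```

```text
t 24.4 origin local [0.7 0.3 4.7] along wx 0.6 wy -0.4 ang 54.67 z tilt [ 0.01 -0.19] F tool [0.5 1.3 2.2] M [ 0.73 -0.84  0.03] grip 19.793971055323052
```

Request:
carry_out(
  increments=[
    [0,-0.0011,0.0004,0,0,0.01],
    [0,-0.0011,0,0,0,0.01],
    [0,0,0,0,0,0],
  ],
)

```text
t: 24.7
tcp_pos: [546.1, -100.4, 35.9]
tcp_rot: [159.6, -14.7, -32.5]
contact_force: [-1.7, -0.8, -1.5]
grip_width: 19.8
grip_force: 15.0
```

Request:
carry_out(
  increments=[
    [0,-0.0011,0,0,0,0.01],
    [0,0,0,0,0,0],
  ],
)

```text
t: 24.9
tcp_pos: [546.7, -99.6, 35.5]
tcp_rot: [159.7, -14.9, -33.1]
contact_force: [-2.2, -0.1, -2.5]
grip_width: 19.5
grip_force: 15.0
```

Run:
```python
from h import *
o=where((113.3,0,-15.3))
```

```text
t 24.9 origin local [0.8 0.3 4.4] along wx 0.7 wy -0.5 ang 52.95 z tilt [ 0.01 -0.2 ] F tool [-2.4  0.5  2.3] M [ 0.63 -1.49  0.04] grip 19.48887638336891
```

Request:
carry_out(
  increments=[
    [0,-0.0011,0,0,0,0.01],
    [0,-0.0011,0,0,0,0.01],
    [0,0,0,0,0,0],
  ],
)

```text
t: 25.2
tcp_pos: [548.1, -98.0, 34.8]
tcp_rot: [160.0, -15.3, -34.2]
contact_force: [-1.7, -0.3, -2.6]
grip_width: 19.5
grip_force: 15.0
```

Request:
carry_out(
  increments=[
    [0,-0.0011,0,0,0,0.01],
    [0,0,0,0,0,0],
  ],
)

```text
t: 25.4
tcp_pos: [548.7, -97.2, 34.4]
tcp_rot: [160.1, -15.5, -34.7]
contact_force: [-2.9, -0.8, -1.3]
grip_width: 19.4
grip_force: 15.0
```

Run:
```python
from h import *
o=where((113.3,0,-15.3))
```

```text
t 25.4 origin local [0.9 0.3 4.4] along wx 0.8 wy -0.5 ang 51.24 z tilt [ 0.01 -0.21] F tool [-2.2  1.9  1.5] M [ 0.67 -1.72  0.  ] grip 19.40013637788127
```

Request:
carry_out(
  increments=[
    [0,-0.0011,0,0,0,0.01],
    [0,-0.0011,0,0,0,0.01],
    [0,0,0,0,0,0],
  ],
)

```text
t: 25.7
tcp_pos: [550.1, -95.5, 33.7]
tcp_rot: [160.5, -15.9, -35.9]
contact_force: [-2.6, 0.9, -2.4]
grip_width: 19.8
grip_force: 15.0
```

Run:
```python
from h import *
o=where((113.3,0,-15.3))
```

```text
t 25.7 origin local [0.9 0.3 4.5] along wx 0.8 wy -0.5 ang 50.09 z tilt [ 0.01 -0.21] F tool [-3.2  0.2  1.7] M [ 0.66 -1.8   0.06] grip 19.805417073177264
```

```bash
cat >> chk.py <<'E'
def tail(a):
    for c in('scene','top'): snap(c)
    u=np.array([np.cos(np.radians(a)),np.sin(np.radians(a))])
    for c in('scene','top'):
        W=world(c,0,0,640,400);L=US.inv().apply(W.reshape(-1,3)-NUT)
        al=L[:,:2]@u; ac=L[:,1]*u[0]-L[:,0]*u[1]
        m=(abs(L[:,2]-13.5)<6)&(al<-120)&(al>-190)&(abs(ac)<22); ii=np.where(m)[0]
        if len(ii)<10: print(c,'few');continue
        Q=US.inv().apply(np.array([onplane(c,i%640,i//640,NUT+13.5*n_,n_) for i in ii])-NUT); al=Q[:,:2]@u; ac=Q[:,1]*u[0]-Q[:,0]*u[1]
        f=[]
        for x in range(-176,-118,6):
            s=ac[abs(al-x)<3]
            if len(s)>4: f.append((x,((s.min()+s.max())/2).round(1),np.ptp(s).round(0),np.median(L[ii][abs(al-x)<3][:,2]).round(1),(a+np.degrees(np.arctan2(-(s.min()+s.max())/2,-x))).round(2)))
        print(c,'tail end',al.min().round(1)); [print('  x %d  mid %.1f  width %.0f  z %.1f  angle %.2f'%r) for r in f]
E
python3 - <<'E'
from chk import *
tail(50.1)
E
```

```text
scene tail end -174.5
  x -176  mid -8.3  width 18  z 12.1  angle 52.79
  x -170  mid -5.5  width 26  z 14.0  angle 51.94
  x -164  mid -5.4  width 29  z 14.5  angle 52.00
  x -158  mid -5.5  width 31  z 14.2  angle 52.08
  x -152  mid -5.3  width 26  z 14.4  angle 52.08
  x -146  mid -4.7  width 26  z 14.1  angle 51.94
  x -140  mid -12.5  width 12  z 12.5  angle 55.20
  x -134  mid -8.8  width 21  z 13.0  angle 53.86
  x -128  mid -12.3  width 11  z 12.0  angle 55.58
top tail end -174.1
  x -170  mid -0.8  width 21  z 12.6  angle 50.36
  x -164  mid -1.9  width 24  z 13.3  angle 50.76
  x -158  mid -1.6  width 22  z 13.6  angle 50.68
  x -152  mid -1.4  width 18  z 12.1  angle 50.63
```

Request:
carry_out(
  increments=[
    [0,-0.0011,0,0,0,0.01],
    [0,-0.0011,0,0,0,0.01],
    [0,0,0,0,0,0],
  ],
)

```text
t: 26.1
tcp_pos: [551.3, -94.2, 33.0]
tcp_rot: [160.7, -16.3, -37.0]
contact_force: [-2.9, 0.2, -1.6]
grip_width: 20.1
grip_force: 15.0
```

Run:
```python
from h import *
o=where((113.3,0,-15.3))
```

```text
t 26.1 origin local [1.1 0.1 4.4] along wx 0.8 wy -0.8 ang 48.95 z tilt [-0.01 -0.19] F tool [-2.8  1.2  1.3] M [ 0.37 -1.83 -0.03] grip 20.09959300008276
```

Request:
carry_out(
  increments=[
    [0,-0.0011,0,0,0,0.01],
    [0,0,0,0,0,0],
  ],
)

```text
t: 26.3
tcp_pos: [552.0, -93.5, 32.7]
tcp_rot: [160.9, -16.5, -37.5]
contact_force: [-3.4, -1.2, -0.9]
grip_width: 19.7
grip_force: 15.0
```

Run:
```python
from h import *
o=where((113.3,0,-15.3))
```

```text
t 26.3 origin local [ 1.2 -0.1  4.4] along wx 0.7 wy -0.9 ang 48.37 z tilt [-0.01 -0.18] F tool [-2.1  2.8  1.3] M [ 0.17 -1.82 -0.04] grip 19.749796803373478
```

Request:
carry_out(
  increments=[
    [0,-0.0011,0,0,0,0.01],
    [0,0,0,0,0,0],
  ],
)

```text
t: 26.5
tcp_pos: [552.6, -92.8, 32.4]
tcp_rot: [161.0, -16.6, -38.1]
contact_force: [-3.3, -1.7, -1.0]
grip_width: 19.8
grip_force: 15.0
```

Run:
```python
from h import *
o=where((113.3,0,-15.3))
```

```text
t 26.5 origin local [ 1.3 -0.1  4.3] along wx 0.7 wy -1.0 ang 47.8 z tilt [-0.02 -0.18] F tool [-1.7  3.   1.6] M [-0.28 -1.8  -0.05] grip 19.80182664279032
```

Request:
carry_out(
  increments=[
    [0,-0.0011,0,0,0,0.01],
    [0,0,0,0,0,0],
  ],
)

```text
t: 26.7
tcp_pos: [553.5, -92.0, 32.0]
tcp_rot: [161.2, -16.8, -38.7]
contact_force: [-4.0, -3.1, -1.1]
grip_width: 19.7
grip_force: 15.0
```

Run:
```python
from chk import *
o=where((113.3,0,-15.3)); tail(48)
```

```text
t 26.7 origin local [ 1.2 -0.   4.4] along wx 0.8 wy -0.9 ang 47.22 z tilt [-0.01 -0.19] F tool [-1.5  4.4  2.3] M [-0.4  -1.61 -0.02] grip 19.748185507583468
scene tail end -174.7
  x -176  mid -5.8  width 15  z 13.3  angle 49.87
  x -170  mid -5.4  width 29  z 13.5  angle 49.83
  x -164  mid -3.7  width 31  z 13.8  angle 49.29
  x -158  mid -3.9  width 29  z 13.6  angle 49.43
  x -152  mid -3.4  width 27  z 13.8  angle 49.29
  x -146  mid -9.9  width 12  z 13.1  angle 51.86
  x -140  mid -8.7  width 18  z 13.0  angle 51.56
  x -134  mid -10.1  width 11  z 13.0  angle 52.33
  x -128  mid -11.1  width 15  z 12.0  angle 52.97
top tail end -174.2
  x -170  mid 0.5  width 20  z 13.2  angle 47.83
  x -164  mid -0.1  width 24  z 13.7  angle 48.04
  x -158  mid -0.4  width 22  z 13.1  angle 48.13
  x -152  mid -0.3  width 16  z 13.2  angle 48.12
```

The side force climbs steadily (1.2 → 4.4 N, ≈0.5 N·m against 0.15 for turning), so the nut is at its stop. Release, lift, and check jaw snugness with another rub on the worm.

Request:
carry_out(
  increments=[
    [0,0.0006,0,0,0,-0.005],
    [0,0,0,0,0,0],
    [0,0,0,0,0,0],
    [0,0,0,0,0,0],
  ],
  claw=50,
)

```text
t: 27.2
tcp_pos: [554.2, -91.5, 32.6]
tcp_rot: [161.3, -16.8, -38.3]
contact_force: [-0.4, -0.5, 0.4]
grip_width: 42.2
grip_force: 0.0
```

Request:
carry_out(
  increments=[
    [0,0,-0.01,0,0,0],
    [0,0,-0.02,0,0,0],
    [0,0,-0.02,0,0,0],
    [0,0,-0.02,0,0,0],
    [0,0,0,0,0,0],
  ],
)

```text
t: 27.7
tcp_pos: [554.5, -60.5, 98.6]
tcp_rot: [161.5, -16.9, -38.3]
contact_force: [0.2, 0.6, 0.3]
grip_width: 44.0
grip_force: 0.0
```

Run:
```python
from chk import *
tail(48)
o=robot.observe();print(o['t'],o['contact_force'])
for c in('scene','top'):  # head top / jaw check: is the head flat on the slab?
    W=world(c,0,0,640,400);L=US.inv().apply(W.reshape(-1,3)-NUT)
    m=(abs(L[:,0])<40)&(L[:,1]>-40)&(L[:,1]<40)&(L[:,2]>8)&(L[:,2]<24)
    print(c,'head px',m.sum(),np.percentile(L[m][:,2],[10,50,90]).round(1) if m.sum() else '')
tip(48.5,(0,0,0)); tip_to((-41,-6,24),8,48.5,(0,0,0))
```

```text
scene tail end -174.3
  x -170  mid -8.6  width 28  z 13.4  angle 50.88
  x -164  mid -7.8  width 28  z 14.4  angle 50.73
  x -158  mid -7.1  width 28  z 14.1  angle 50.56
  x -152  mid -7.7  width 26  z 13.6  angle 50.91
  x -146  mid -7.0  width 27  z 14.0  angle 50.74
  x -140  mid -8.0  width 28  z 14.0  angle 51.27
  x -134  mid -7.3  width 28  z 13.8  angle 51.10
  x -128  mid -7.1  width 27  z 14.6  angle 51.18
  x -122  mid -6.2  width 25  z 14.6  angle 50.92
top tail end -174.0
  x -170  mid -4.1  width 22  z 11.8  angle 49.38
  x -164  mid -3.3  width 22  z 12.2  angle 49.15
  x -158  mid -3.9  width 22  z 13.4  angle 49.42
27.8 [ 0.17361838 -0.48474841 -0.47667076]
scene head px 522 [11.6 15.  16.7]
top head px 483 [10.8 13.5 15.9]
t 27.8 tip in wrench [-112.6, 1.5, 77.1] F tool [0.3 0.1 0.6]
N 8 row [0.0089, 0.0009, 0.0067, -0.0006, -0.0004, -0.0021] |v|mm 11.2 deg 0.13
```

Request:
carry_out(
  increments=[
    [0.0142,0.0014,0.004,-0.001,0,-0.005],
    [0.0142,0.0014,0.004,-0.001,0,-0.006],
    [0.0142,0.0014,0.013,-0.001,0,-0.006],
    [0.0142,0.0014,0.013,-0.001,0,-0.006],
    [0.0142,0.0014,0.015,-0.001,0,-0.006],
  ],
  claw=0,
  grip_force=20,
)

```text
t: 28.3
tcp_pos: [602.8, -131.8, 73.0]
tcp_rot: [160.4, -16.2, -36.7]
contact_force: [-0.1, 0.2, 0.9]
grip_width: 9.5
grip_force: 0.0
```

Request:
carry_out(
  increments=[
    [0,0,0,0,0,0],
    [0,0,0,0,0,0],
  ],
)

```text
t: 28.5
tcp_pos: [601.7, -131.4, 72.9]
tcp_rot: [160.3, -16.1, -36.8]
contact_force: [-0.1, 1.0, -0.5]
grip_width: 0.6
grip_force: 0.0
```

Run:
```python
from h import *
tip(49.5,(0,0,0)); tip_to((-41,-6,20),4,49.5,(0,0,0))
```

```text
t 28.5 tip in wrench [-41.3, -6.6, 26.0] F tool [-0.8 -0.8  0.1]
N 4 row [0.0001, -0.0002, 0.0015, 0.0011, -0.0003, -0.0016] |v|mm 1.5 deg 0.11
```

Request:
carry_out(
  increments=[
    [0,0,0.003,0.001,0,-0.0015],
    [0,0,0.003,0.001,0,-0.0015],
    [0,0,0.001,0.001,0,-0.0015],
    [0,0,0.0005,0.001,0,-0.0015],
    [0,0,0,0,0,0],
  ],
)

```text
t: 29.0
tcp_pos: [602.2, -132.9, 67.1]
tcp_rot: [160.6, -16.1, -36.4]
contact_force: [-0.0, 0.1, -0.0]
grip_width: 0.7
grip_force: 0.0
```

Run:
```python
from h import *
tip(49.5,(0,0,0))
```

```text
t 29.0 tip in wrench [-41.7, -5.6, 20.1] F tool [-0.1 -0.1 -0. ]
```

Request:
carry_out(
  increments=[
    [0.0015,0,0.0008,0,0,0],
    [0,0,0.0008,0,0,0],
    [0,0,0,0,0,0],
  ],
)

```text
t: 29.3
tcp_pos: [603.8, -134.4, 66.5]
tcp_rot: [160.6, -16.1, -36.4]
contact_force: [-3.2, 2.8, 4.7]
grip_width: 0.3
grip_force: 3.1
```

Request:
carry_out(
  increments=[
    [0,0,0.0005,0,0,0],
    [0,0,0,0,0,0],
  ],
)

```text
t: 29.5
tcp_pos: [603.8, -134.5, 66.4]
tcp_rot: [160.6, -16.1, -36.4]
contact_force: [-4.8, 5.1, 8.4]
grip_width: 0.4
grip_force: 4.8
```

Run:
```python
from h import *
tip(49.5,(0,0,0))
```

```text
t 29.5 tip in wrench [-39.8, -5.5, 18.8] F tool [-4.3  2.1 -9.8]
```

Contact at about 10 N. Rub towards the mouth again and watch the tangential force.

Request:
carry_out(
  increments=[
    [0.003,0,0.0002,0,0,0],
    [0.003,0,0,0,0,0],
  ],
)

```text
t: 29.7
tcp_pos: [607.7, -137.7, 67.8]
tcp_rot: [160.6, -16.1, -36.4]
contact_force: [-10.4, 11.8, 11.1]
grip_width: 0.4
grip_force: 8.1
```

Run:
```python
from h import *
tip(49.5,(0,0,0))
```

```text
t 29.7 tip in wrench [-34.5, -5.7, 18.7] F tool [-11.7   1.9 -15.1]
```

Request:
carry_out(
  increments=[
    [0.003,0,0,0,0,0],
    [0.003,0,0,0,0,0],
  ],
)

```text
t: 29.9
tcp_pos: [612.1, -141.0, 69.4]
tcp_rot: [160.6, -16.1, -36.4]
contact_force: [-10.3, 11.5, 11.5]
grip_width: 0.5
grip_force: 7.9
```

Run:
```python
from h import *
tip(49.5,(0,0,0))
```

```text
t 29.9 tip in wrench [-28.8, -5.7, 18.7] F tool [-11.3   2.1 -15.4]
```

The tangential force jumped to 11.5 N and the tip slips, so the jaws are tight on the nut. Retreat clear and check the handle angle.

Request:
carry_out(
  increments=[
    [0,0,-0.005,0,0,0],
    [0,0,-0.025,0,0,0],
    [0,0,-0.04,0,0,0],
    [0,0,-0.04,0,0,0],
    [0,0,-0.03,0,0,0],
  ],
)

```text
t: 30.4
tcp_pos: [611.5, -81.5, 197.8]
tcp_rot: [160.6, -16.1, -36.4]
contact_force: [1.0, 0.5, -0.0]
grip_width: 0.4
grip_force: 0.0
```

Request:
carry_out(
  increments=[
    [-0.04,0,-0.02,0,0,0],
    [-0.04,0,0,0,0,0],
    [0,0,0,0,0,0],
  ],
)

```text
t: 30.7
tcp_pos: [546.2, -27.0, 191.1]
tcp_rot: [160.6, -16.0, -36.3]
contact_force: [0.1, 0.1, -0.0]
grip_width: 0.4
grip_force: 0.0
```

Run:
```python
from chk import *
tail(50)
o=robot.observe();print(o['t'],o['tcp_pos'],o['contact_force'])
# nut/jaw edges, scene camera, rectified at z=14 on slab, profile across jaws ahead of the nut
p=np.load('scene.npz')['p'];g=cv2.cvtColor(p,cv2.COLOR_RGB2GRAY)
for a in(50,53):
    u=np.array([np.cos(np.radians(a)),np.sin(np.radians(a)),0]);w=np.array([-u[1],u[0],0])
    for x in(8,12,14):
        ys=np.arange(-32,33,2.); P=proj('scene',NUT+US.apply(np.array([x*u+y*w+[0,0,14] for y in ys]))).astype(np.float32)
        print(a,x,cv2.remap(g,P[None,:,0],P[None,:,1],cv2.INTER_LINEAR).ravel().tolist())
```

```text
scene tail end -174.5
  x -170  mid -4.8  width 26  z 12.9  angle 51.63
  x -164  mid -4.8  width 31  z 14.3  angle 51.67
  x -158  mid -3.3  width 27  z 14.2  angle 51.21
  x -152  mid -3.7  width 26  z 13.7  angle 51.39
  x -146  mid -3.1  width 27  z 14.1  angle 51.22
  x -140  mid -3.8  width 26  z 14.4  angle 51.53
  x -134  mid -3.8  width 28  z 14.2  angle 51.61
  x -128  mid -3.8  width 26  z 13.9  angle 51.70
  x -122  mid -3.2  width 26  z 14.6  angle 51.51
top tail end -174.1
  x -170  mid -0.0  width 18  z 12.3  angle 50.00
  x -164  mid -0.0  width 24  z 12.5  angle 50.02
  x -158  mid -0.1  width 25  z 12.3  angle 50.04
  x -152  mid 0.5  width 18  z 13.1  angle 49.82
30.8 [548.65237224 -27.83399048 191.75769328] [ 0.64283813 -0.26450899  0.26644141]
50 8 [157, 166, 177, 197, 206, 199, 190, 180, 178, 166, 165, 179, 185, 188, 189, 190, 190, 183, 182, 182, 185, 196, 201, 198, 191, 189, 194, 186, 182, 184, 182, 180, 179]
50 12 [159, 167, 177, 191, 201, 197, 191, 185, 181, 180, 178, 182, 180, 175, 176, 185, 191, 180, 165, 163, 178, 194, 199, 198, 192, 187, 180, 164, 156, 174, 179, 178, 177]
50 14 [170, 170, 178, 190, 189, 188, 186, 180, 172, 164, 172, 182, 184, 184, 182, 181, 183, 184, 178, 175, 181, 193, 203, 199, 191, 188, 185, 182, 179, 178, 177, 176, 178]
53 8 [160, 167, 181, 199, 201, 196, 190, 180, 168, 157, 159, 174, 186, 188, 188, 189, 190, 181, 184, 184, 190, 198, 201, 196, 192, 191, 184, 176, 182, 184, 182, 182, 181]
53 12 [168, 172, 182, 197, 196, 192, 187, 181, 176, 176, 180, 183, 181, 176, 177, 187, 189, 175, 161, 166, 183, 196, 198, 195, 190, 181, 166, 159, 173, 181, 179, 178, 178]
53 14 [182, 177, 183, 173, 159, 178, 183, 176, 167, 163, 176, 184, 185, 184, 182, 182, 185, 182, 174, 175, 185, 197, 205, 196, 191, 187, 183, 171, 168, 179, 178, 177, 177]
```

The handle rests at about 50.5° with tight jaws (expected 52.7° at the stop), so the nut is at its stop. The wrench is flat and the robot is clear, so I'm handing in.

Run:
```python
from h import *
print(job.close_job())
```

```text
the job is handed in; nothing more can be done
None
```

I handed the job in at about 31 s of the 58 s limit, with the wrench left flat on the nut, its jaws tight, and the nut apparently at its stop; the hand-in returned no verdict. The stop rests on the rising handle force and the final handle angle (about 2° past nominal). I never touched the mug, jar or lemon.

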